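# Restock the watch stall's spring-tray display case

### The job

Stock the display case: take the release pin from its wooden holder, push it down through the small hole in the top of the case to trip the hidden catch so that the tray springs out, and put the pin back upright in the holder. Stand every alarm clock from the counter on the tray's pale strip in one neat row, square to the strip and dials facing away from the tray's front (towards the customers), with no more than about a finger's width (15 mm) between neighbours. Then push the tray fully home until it catches and stays shut, leaving the playing cards, pliers and loupe where they are.

Things in the scene. Friction and masses are not known exactly. Their poses are not given: they have to be found in the camera images.
- case: Fixed low display case, aluminium frame with clear glass top and far side, 170 mm deep (x), 400 mm wide (y), 80 mm high. Origin at the centre of its underside; +x away from the robot towards the customers, z up. The tray bay takes up the left part (y from -150 to +200 mm); the opaque lock box is the right 50 mm (y from -200 to -150 mm).
- access_hole (a point): Centre of the mouth of the small round access hole, 14 mm wide, in the 10 mm thick top of the lock box, level with the case's top (80 mm above the counter). A sprung steel catch plate, 26 mm square, lies under it with its face 23 mm below the mouth at rest.
- latch (a joint): Hidden spring catch under the hole, m it is pushed down: 0 at rest (up), 0.012 fully down. It takes 2 N to start and 6 N at the bottom; the tray is released by about 0.008. It springs back when let go.
- tray (a joint): Spring-loaded tray, m it is out: about 0 shut and caught, 0.135 fully out, -0.006 the end stop behind the catch. Once tripped it runs out by itself in about 2 s along the case's -x and is held out by its spring (2 N at the open end, 5 N shut). Pushed home, it rides over the catch (up to 15 N in all) and is caught again once it has been pushed to about -0.001 or beyond.
- tray_row (a point): Centre of the pale strip (46 x 320 mm, long in y) on the tray floor, 14 mm above the counter; moves with the tray; axes as the case's. Inside of tray 140 mm in x (strip midway), 324 mm in y; side and back walls 12 mm high, front panel 38 mm. Two rails along y, 4 mm thick, 8 mm high, stand 41 mm before and behind the strip's middle. Tray out, the case front is 65 mm behind it.
- tray_front (a point): Middle of the top edge of the tray's outer front face, 52 mm above the counter; the front panel is 338 mm wide, 46 mm high, 14 mm thick and stands 14 mm proud of the case's front when shut. It has no handle: push on its face, towards the case's +x.
- pin: Release pin: steel shaft 6 mm in diameter, 42 mm long, below a black square handle 18 x 18 mm and 34 mm high. Origin at the tip, z up along the shaft to the handle; handle from z = 42 to 76 mm, its sides parallel to x and y. Stands in the holder at the start.
- holder: Fixed wooden block 60 x 60 mm, 46 mm high, with a 14 mm through hole in the middle where the pin stands, handle resting on the top. Origin at the centre of its underside.
- cards: Pack of playing cards, 63 x 89 x 18 mm, lying on the case's glass top; bystander. Origin at the centre of its underside.
- pliers: Small pliers with red handles, about 115 mm long, 14 mm high, lying on the counter; bystander. Origin at the pivot, on the counter.
- loupe: Watchmaker's loupe, 34 mm wide, 26 mm high; bystander. Origin at the centre of its underside.
- clock1: Travel alarm clock (any of 3 to 5 alike), black block 38 mm deep (x), 50 mm wide (y), 42 mm high, 0.12 kg, standing upright on a thin grey cloth mat on the counter at the start with its dial turned roughly away from the robot. Origin at the centre of its underside; the pale round dial is on its +x face, z up.
- clock1_dial (a point): Centre of the dial of clock 1, 19 mm along +x from its middle, 22 mm above its underside.
- clock2: Travel alarm clock (any of 3 to 5 alike), black block 38 mm deep (x), 50 mm wide (y), 42 mm high, 0.12 kg, standing upright on a thin grey cloth mat on the counter at the start with its dial turned roughly away from the robot. Origin at the centre of its underside; the pale round dial is on its +x face, z up.
- clock2_dial (a point): Centre of the dial of clock 2, 19 mm along +x from its middle, 22 mm above its underside.
- clock3: Travel alarm clock (any of 3 to 5 alike), black block 38 mm deep (x), 50 mm wide (y), 42 mm high, 0.12 kg, standing upright on a thin grey cloth mat on the counter at the start with its dial turned roughly away from the robot. Origin at the centre of its underside; the pale round dial is on its +x face, z up.
- clock3_dial (a point): Centre of the dial of clock 3, 19 mm along +x from its middle, 22 mm above its underside.
- clock4: Travel alarm clock (any of 3 to 5 alike), black block 38 mm deep (x), 50 mm wide (y), 42 mm high, 0.12 kg, standing upright on a thin grey cloth mat on the counter at the start with its dial turned roughly away from the robot. Origin at the centre of its underside; the pale round dial is on its +x face, z up.
- clock4_dial (a point): Centre of the dial of clock 4, 19 mm along +x from its middle, 22 mm above its underside.
- clock5: Travel alarm clock (any of 3 to 5 alike), black block 38 mm deep (x), 50 mm wide (y), 42 mm high, 0.12 kg, standing upright on a thin grey cloth mat on the counter at the start with its dial turned roughly away from the robot. Origin at the centre of its underside; the pale round dial is on its +x face, z up.
- clock5_dial (a point): Centre of the dial of clock 5, 19 mm along +x from its middle, 22 mm above its underside.

How it is judged:
On the way, in this order (a step that is already met when the one before it is completed fails the run):
1. the pin, reaching through the access hole, pushes the hidden catch down (z of pin in the frame of access_hole below -0.02 m and horizontal distance between pin and access_hole below 0.008 m and value of joint latch above 0.004 m).
2. the tray has sprung out (value of joint tray above 0.12 m), for 0.2 s.
3. every clock stands in the open tray (value of joint tray above 0.1 m and x of clock1 in the frame of tray_row between -0.03 and 0.03 m and z of clock1 in the frame of tray_row between -0.006 and 0.008 m and y of clock1 in the frame of tray_row between -0.16 and 0.16 m and angle between each of clock1, clock2, clock3, clock4, clock5's own z axis and vertical below 0.15 rad and x of clock2 in the frame of tray_row between -0.03 and 0.03 m and z of clock2 in the frame of tray_row between -0.006 and 0.008 m and y of clock2 in the frame of tray_row between -0.16 and 0.16 m and x of clock3 in the frame of tray_row between -0.03 and 0.03 m and z of clock3 in the frame of tray_row between -0.006 and 0.008 m and y of clock3 in the frame of tray_row between -0.16 and 0.16 m and x of clock4 in the frame of tray_row between -0.03 and 0.03 m and z of clock4 in the frame of tray_row between -0.006 and 0.008 m and y of clock4 in the frame of tray_row between -0.16 and 0.16 m and x of clock5 in the frame of tray_row between -0.03 and 0.03 m and z of clock5 in the frame of tray_row between -0.006 and 0.008 m and y of clock5 in the frame of tray_row between -0.16 and 0.16 m), for 0.2 s.
At the end, for the whole second after the job is handed in: Tray shut and caught (within 5 mm). Every clock upright on the strip, middle within 9 mm of its centre line, square within 8 degrees, dial away from the tray front, in one row with neighbours' middles under 70 mm apart. Pin upright in the holder. All at rest (value of joint tray below 0.005 m and velocity of joint tray below 0.01 m/s and horizontal distance between pin and holder below 0.009 m and height (world z) of pin below 0.012 m and angle between pin's own z axis and vertical below 0.15 rad and linear speed of each of pin, clock1, clock2, clock3, clock4, clock5 below 0.02 m/s and x of clock1 in the frame of tray_row between -0.009 and 0.009 m and z of clock1 in the frame of tray_row between -0.006 and 0.008 m and angle between each of clock1, clock2, clock3, clock4, clock5's own z axis and vertical below 0.1 rad and angle between the x axis of each of clock1, clock2, clock3, clock4, clock5 and the x axis of tray_row, either way round below 0.15 rad and x of each of clock1_dial, clock2_dial, clock3_dial, clock4_dial, clock5_dial in the frame of tray_row above 0.004 m and y of clock1 in the frame of tray_row between -0.16 and 0.16 m and x of clock2 in the frame of tray_row between -0.009 and 0.009 m and z of clock2 in the frame of tray_row between -0.006 and 0.008 m and y of clock2 in the frame of tray_row between -0.16 and 0.16 m and x of clock3 in the frame of tray_row between -0.009 and 0.009 m and z of clock3 in the frame of tray_row between -0.006 and 0.008 m and y of clock3 in the frame of tray_row between -0.16 and 0.16 m and x of clock4 in the frame of tray_row between -0.009 and 0.009 m and z of clock4 in the frame of tray_row between -0.006 and 0.008 m and y of clock4 in the frame of tray_row between -0.16 and 0.16 m and x of clock5 in the frame of tray_row between -0.009 and 0.009 m and z of clock5 in the frame of tray_row between -0.006 and 0.008 m and y of clock5 in the frame of tray_row between -0.16 and 0.16 m and (horizontal distance between clock1 and clock2 below 0.07 m or horizontal distance between clock1 and clock3 below 0.07 m or horizontal distance between clock1 and clock4 below 0.07 m or horizontal distance between clock1 and clock5 below 0.07 m) and (horizontal distance between clock2 and clock1 below 0.07 m or horizontal distance between clock2 and clock3 below 0.07 m or horizontal distance between clock2 and clock4 below 0.07 m or horizontal distance between clock2 and clock5 below 0.07 m) and (horizontal distance between clock3 and clock1 below 0.07 m or horizontal distance between clock3 and clock2 below 0.07 m or horizontal distance between clock3 and clock4 below 0.07 m or horizontal distance between clock3 and clock5 below 0.07 m) and (horizontal distance between clock4 and clock1 below 0.07 m or horizontal distance between clock4 and clock2 below 0.07 m or horizontal distance between clock4 and clock3 below 0.07 m or horizontal distance between clock4 and clock5 below 0.07 m) and (horizontal distance between clock5 and clock1 below 0.07 m or horizontal distance between clock5 and clock2 below 0.07 m or horizontal distance between clock5 and clock3 below 0.07 m or horizontal distance between clock5 and clock4 below 0.07 m) and (horizontal distance between any of clock1, clock2 and clock3 below 0.07 m or horizontal distance between any of clock1, clock2 and clock4 below 0.07 m or horizontal distance between any of clock1, clock2 and clock5 below 0.07 m) and (horizontal distance between any of clock1, clock3 and clock2 below 0.07 m or horizontal distance between any of clock1, clock3 and clock4 below 0.07 m or horizontal distance between any of clock1, clock3 and clock5 below 0.07 m) and (horizontal distance between any of clock1, clock4 and clock2 below 0.07 m or horizontal distance between any of clock1, clock4 and clock3 below 0.07 m or horizontal distance between any of clock1, clock4 and clock5 below 0.07 m) and (horizontal distance between any of clock1, clock5 and clock2 below 0.07 m or horizontal distance between any of clock1, clock5 and clock3 below 0.07 m or horizontal distance between any of clock1, clock5 and clock4 below 0.07 m) and (horizontal distance between any of clock2, clock3 and clock1 below 0.07 m or horizontal distance between any of clock2, clock3 and clock4 below 0.07 m or horizontal distance between any of clock2, clock3 and clock5 below 0.07 m) and (horizontal distance between any of clock2, clock4 and clock1 below 0.07 m or horizontal distance between any of clock2, clock4 and clock3 below 0.07 m or horizontal distance between any of clock2, clock4 and clock5 below 0.07 m) and (horizontal distance between any of clock2, clock5 and clock1 below 0.07 m or horizontal distance between any of clock2, clock5 and clock3 below 0.07 m or horizontal distance between any of clock2, clock5 and clock4 below 0.07 m) and (horizontal distance between any of clock3, clock4 and clock1 below 0.07 m or horizontal distance between any of clock3, clock4 and clock2 below 0.07 m or horizontal distance between any of clock3, clock4 and clock5 below 0.07 m) and (horizontal distance between any of clock3, clock5 and clock1 below 0.07 m or horizontal distance between any of clock3, clock5 and clock2 below 0.07 m or horizontal distance between any of clock3, clock5 and clock4 below 0.07 m) and (horizontal distance between any of clock4, clock5 and clock1 below 0.07 m or horizontal distance between any of clock4, clock5 and clock2 below 0.07 m or horizontal distance between any of clock4, clock5 and clock3 below 0.07 m)); the robot touches nothing.
It fails at once if the cards moved more than 3 cm (distance of cards from where it was at the start of the episode above 0.03 m).
It fails at once if the pliers moved more than 3 cm (distance of pliers from where it was at the start of the episode above 0.03 m).
It fails at once if the loupe moved more than 3 cm (distance of loupe from where it was at the start of the episode above 0.03 m).
Of clock1, clock2, clock3, clock4, clock5 only 3 to 5 are there at a start; the rules pass over those that are not, and their reading is None.
At some moment in a run one of clock1, clock2, clock3, clock4, clock5 may be knocked a few centimetres aside while the robot is not near it.
It also fails if it takes over 210 s, if anything falls off the work surface, if the arm or the gripper's body presses on something with over 40 N, if the wrist force passes 120 N, or if a joint passes its speed limit or range.

### The arm

A 7-joint arm with a two-finger parallel gripper is mounted at the origin on the work surface. World frame = base frame: x ahead of the robot, y to its left, z up, the work surface at z = 0. Lengths are in m, angles in rad, forces in N, time in s.
With the tool pointing down it reaches from about 0.425 to 0.95 m from the base axis. Payload 4.7 kg.
Tool frame: the origin (TCP) lies at the very end of the fingers, on their centre line; the grasp point (between the pads) lies 19 mm behind it; z points along the fingers, y is the direction in which the jaws open and shut (so a half turn about z gives the same grasp; the last joint's range is limited). The gripper opens to 87 mm and grips with 3 to 60 N. Pads are 19 mm wide; open, the fingers measure 117 mm over their backs; the gripper's body (75 mm by 190 mm) begins 51 mm behind the grasp point.
Start: joints at [1.303, 0.469, -0.049, 1.532, 0.024, 1.141, -0.082], TCP at [0.16, -0.656, 0.223] pointing down, gripper open.
Joint ranges: [-2.59, 2.59], [-0.33, 1.99], [-1.39, 1.29], [0.1, 2.45], [-1.04, 4.18], [0.21, 1.99], [-2.66, 2.66]. Speed limits (rad/s): [2.57, 2.57, 3.14, 3.14, 3.14, 3.14, 3.14].

### API

Orientations are given as [roll, pitch, yaw] about the fixed x, y, z axes, in that order (R = Rz(yaw) Ry(pitch) Rx(roll)).
In Python, from bench import arm, cams, hand_in gives the robot as it stands.
- The arm moves only by the shell command python3 -m inch 'ROWS'. ROWS is JSON, a list that holds one entry, the list of rows, each a list of 5 numbers: the finger opening in mm, from 0 to 87, then the shift along the tool's x, y, z in mm, then the turn about the tool's z in rad. A call has exactly 8 rows; each row is the pose to reach, as a shift and turn from the pose commanded when the call began, along the tool's axes at that moment; what a row does not reach only later rows make up. A row lasts 1/10 s, in which the tool goes at most 50 mm and 8.59 degrees, less where a joint would pass 70% of its speed; a pose out of reach is approached as far as the arm can. A call with a gripper value outside its range is refused whole. The fingers move at their own pace and stop on an object; the grip force is fixed at half the most. Time passes only in rows, so rows that repeat a pose let the fingers close, or fill a call up. It gives the time, the measured TCP pose, the force and the opening at its end, in the units of the state.
- arm.observe(): the state, without advancing time (a new reading comes with each control period).
- cams.camera(name): name is "scene" or "top" or "wrist"; returns (picture, depth): 384x512x3 uint8, red, green, blue; 384x512 float32, m along the optical axis (not along the pixel's ray), 0 where there is no reading.
- cams.camera_info(name): a dict with "mtx" (3x3 intrinsics, pixels), "world_from_camera" (4x4, takes a point from camera to world coordinates); the wrist camera has in their place "tool_from_camera" (4x4, takes a point from camera to tool coordinates, whose origin is the TCP and whose axes are the flange's). Camera axes: x right, y down, z forward; pixel columns grow to the right and rows downward; lengths in m; the calibration is good to about 2 mm. A picture is of the moment at which its call begins: read the wrist's pose just before it. camera_info takes no time and is no camera call.
- hand_in(): hands the job in, once; it reports no verdict.
Trained networks look in the newest picture that a camera, given by its name, has taken for a name from the list of things; names that differ only in an ending like _2 or _b are one class to them, and where a whole thing is asked for, a point or a joint stands for the part that bears it (a point fixed in the world has none). Each returns a list of dicts, best first, with "p" (0 to 1); they miss things now and then, are a little off and sometimes report something else, mostly with a low value. They report only what shows in the picture. A call takes as long as a camera call.
- cams.boxes_of(camera, thing): "extent" ([left, top, right, bottom] in pixels, round what is visible of it).
- cams.silhouettes(camera, thing): "region" (384x512 bool, what is visible of it) and "extent" ([left, top, right, bottom] in pixels, round what is visible of it).
The state is a dict: "t": time; "joint_positions": joint angles; "joint_vel": joint speeds; "effort": joint torques, N m; "eef_pos": TCP position; "tcp_rot": TCP orientation; "force": force on the tool from outside, world axes, zero at the start; "ft_torque": the same for the moment, N m; "finger_gap": opening from 0.0 (shut) to 1.0 (fully open).
Only numpy, scipy, OpenCV 4.12 (cv2) and the standard library are available. Lean on these libraries where they do the work, as an engineer would, in place of code of your own. Each camera call takes 0.05 s, during which the arm holds its last target. There are 200 camera calls.

## Working session

There is one attempt and no reset: what is moved stays moved. The work goes in short steps, Python scripts to look and compute and a shell command to move; the robot and the scene stay as the last step left them, time stands still between calls to the robot, and variables do not carry over. Pictures are saved under pics/ and viewed, about 12 in all and at most 16, crops included, and the job is handed in when it is done.

```bash
ls; mkdir -p pics
cat > h.py <<'E'
import numpy as np, cv2
from scipy.spatial.transform import Rotation as R
from bench import arm, cams, hand_in
def save(img,n): cv2.imwrite(f'pics/{n}.png',img[:,:,::-1])
def tool():
    s=arm.observe(); T=np.eye(4); T[:3,:3]=R.from_euler('xyz',s['tcp_rot']).as_matrix(); T[:3,3]=s['eef_pos']; return T
def shot(c):
    T=tool(); im,d=cams.camera(c); i=cams.camera_info(c)
    W=T@i['tool_from_camera'] if c=='wrist' else i['world_from_camera']
    return im,d,np.array(i['mtx']),np.array(W)
def cloud(d,K,W):
    v,u=np.mgrid[:d.shape[0],:d.shape[1]]
    P=np.stack([(u-K[0,2])/K[0,0]*d,(v-K[1,2])/K[1,1]*d,d],-1)
    P=P@W[:3,:3].T+W[:3,3]; P[d==0]=np.nan; return P
def toworld(u,v,z,K,W):
    r=W[:3,:3]@np.array([(u-K[0,2])/K[0,0],(v-K[1,2])/K[1,1],1]); o=W[:3,3]; return o+r*(z-o[2])/r[2]
E
python3 - <<'E'
from h import *
s=arm.observe(); print({k:np.round(v,3).tolist() for k,v in s.items()})
for c in ['top','scene']:
    im,d,K,W=shot(c); save(im,c+'0'); P=cloud(d,K,W); print(c,W.round(3).tolist(),K.tolist())
    for n in ['case','pin','holder','cards','pliers','loupe','clock1','access_hole','tray_front']:
        for r in cams.silhouettes(c,n)[:6]:
            if r['p']<.3: continue
            m=r['region']; q=P[m]; q=q[~np.isnan(q[:,0])]
            if len(q)==0: print(n,r['p'],r['extent']);continue
            print(n,round(r['p'],2),np.round(r['extent']).tolist(),'med',np.median(q,0).round(3),'lo',np.percentile(q,3,0).round(3),'hi',np.percentile(q,97,0).round(3))
E
```

```text
pics
{'t': 0.0, 'joint_positions': [1.303, 0.469, -0.049, 1.534, 0.024, 1.141, -0.082], 'joint_vel': [-0.001, -0.0, 0.002, 0.001, -0.0, 0.001, 0.0], 'effort': [0.0, -50.797, -0.081, -23.616, -0.061, 0.038, 0.0], 'eef_pos': [0.16, -0.655, 0.222], 'tcp_rot': [-3.14, 0.0, 0.239], 'force': [0.473, -0.758, 0.239], 'ft_torque': [0.013, -0.018, -0.007], 'finger_gap': 1.001}
top [[-0.019, -0.993, 0.119, 0.412], [-1.0, 0.02, 0.003, 0.023], [-0.005, -0.118, -0.993, 1.461], [0.0, 0.0, 0.0, 1.0]] [[498.939595735034, 0.0, 259.3416076406046], [0.0, 498.939595735034, 197.1567864097264], [0.0, 0.0, 1.0]]
case 0.76 [147.0, 119.0, 290.0, 187.0] med [0.699 0.126 0.079] lo [ 0.621 -0.051  0.016] hi [0.799 0.328 0.085]
pin 0.45 [409.0, 200.0, 422.0, 207.0] med [ 0.552 -0.411  0.078] lo [ 0.544 -0.421  0.05 ] hi [ 0.563 -0.404  0.087]
holder 0.91 [401.0, 194.0, 429.0, 219.0] med [ 0.548 -0.406  0.046] lo [ 0.521 -0.442  0.006] hi [ 0.584 -0.381  0.054]
holder 0.6 [329.0, 199.0, 351.0, 215.0] med [ 0.551 -0.2    0.042] lo [ 0.532 -0.225  0.013] hi [ 0.572 -0.177  0.048]
cards 0.78 [167.0, 126.0, 205.0, 157
[... 2916 characters left out ...]
 220.0, 158.0] med [ 0.563 -0.188  0.034] lo [ 0.538 -0.218  0.005] hi [ 0.577 -0.172  0.043]
clock1 0.67 [234.0, 127.0, 245.0, 150.0] med [ 0.451 -0.177  0.034] lo [ 0.407 -0.211 -0.002] hi [ 0.471 -0.16   0.043]
clock1 0.5 [211.0, 114.0, 224.0, 132.0] med [ 0.452 -0.292  0.034] lo [ 0.425 -0.326  0.002] hi [ 0.469 -0.276  0.043]
access_hole 0.64 [170.0, 171.0, 320.0, 308.0] med [0.744 0.166 0.076] lo [ 0.641 -0.045  0.005] hi [0.809 0.34  0.08 ]
access_hole 0.37 [233.0, 127.0, 246.0, 149.0] med [ 0.452 -0.177  0.036] lo [ 0.424 -0.211  0.002] hi [ 0.471 -0.16   0.044]
tray_front 0.57 [200.0, 140.0, 221.0, 157.0] med [ 0.562 -0.188  0.034] lo [ 0.535 -0.217  0.006] hi [ 0.577 -0.172  0.043]
```

Run:
```python
import cv2
a=cv2.imread('pics/top0.png')[110:290,100:440]; cv2.imwrite('pics/t0c.png',cv2.resize(a,None,fx=2.3,fy=2.3,interpolation=cv2.INTER_CUBIC))
```

```text
(no output)
```

View pics/t0c.png

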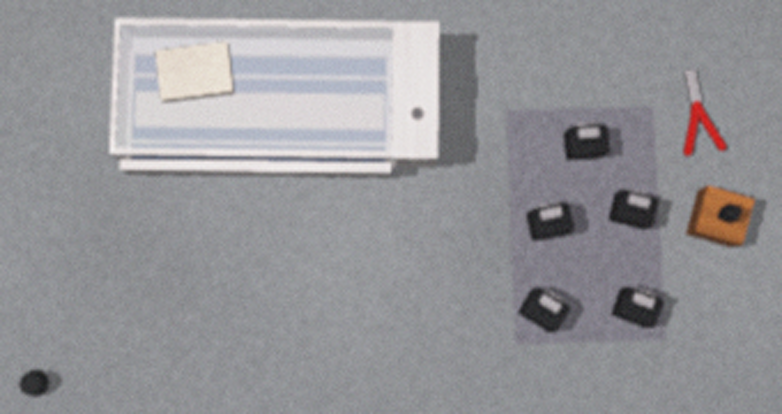

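The crop shows five clocks on the mat. The pin is in the holder at crop (730,213), the access hole is at (417,113), the cards are on the glass at (195,72), the pliers are at (700,115) and the loupe is at (35,382).

```bash
cat >> h.py <<'E'
def go(x,y,z,yaw):
    "prints tool-axis shift (mm) and turn to reach a tool-down pose"
    s=arm.observe(); p=s['eef_pos']; w=s['tcp_rot'][2]; d=(np.array([x,y,z])-p)*1e3
    t=-((yaw-w+np.pi)%(2*np.pi)-np.pi)
    print('rows: dx %.1f dy %.1f dz %.1f turn %.3f'%(d[0]*np.cos(w)+d[1]*np.sin(w), d[0]*np.sin(w)-d[1]*np.cos(w), -d[2], t),'  now',np.round(p,4),'yaw %.3f q7 %.2f F %s gap %.3f t %.1f'%(w,s['joint_positions'][6],np.round(s['force'],1),s['finger_gap'],s['t']))
def rects(P,zlo,zhi,box,amin=30):
    "height-slice blobs in world xy: centre, sides, yaw of min area rect"
    m=(P[...,2]>zlo)&(P[...,2]<zhi)&(P[...,0]>box[0])&(P[...,0]<box[1])&(P[...,1]>box[2])&(P[...,1]<box[3])
    n,l,st,_=cv2.connectedComponentsWithStats(m.astype(np.uint8)); out=[]
    for i in range(1,n):
        if st[i,4]<amin: continue
        q=P[l==i][:,:2].astype(np.float32); c,wh,a=cv2.minAreaRect(q*1000)
        out.append((np.round(c,1),np.round(wh,1),round(a,1),st[i,4],np.round(np.median(P[l==i][:,2]),4)))
    return out
E
python3 - <<'E'
from h import *
im,d,K,W=shot('top'); P=cloud(d,K,W)
print('hole',toworld(281.3,159.1,.08,K,W))
for r in rects(P,.03,.056,(.35,.75,-.48,-.1)): print('clk',r)
for r in rects(P,.06,.1,(.35,.75,-.48,-.35),8): print('pin',r)
for r in rects(P,.068,.12,(.5,.9,-.15,.45)): print('case',r)
for r in rects(P,.035,.062,(.58,.65,-.1,.4)): print('front',r)
go(.552,-.408,.20,-.2+np.pi/2)
E
```

```text
hole [ 0.68343281 -0.03682966  0.08      ]
clk (array([ 653.6, -251.6]), array([41.3, 51.4]), 2.8, np.int32(248), np.float64(0.0425))
clk (array([ 554.2, -414.7]), array([61.6, 61.7]), 71.5, np.int32(426), np.float64(0.0466))
clk (array([ 566.2, -307.2]), array([51.2, 40.6]), 75.6, np.int32(248), np.float64(0.043))
clk (array([ 553.3, -201.5]), array([40.1, 50.5]), 10.7, np.int32(247), np.float64(0.0425))
clk (array([ 443.2, -190.7]), array([50.1, 41.1]), 55.5, np.int32(251), np.float64(0.0424))
clk (array([ 443.8, -306.5]), array([50.9, 40.7]), 66.5, np.int32(256), np.float64(0.0418))
pin (array([ 553.8, -414.1]), array([17.7, 19.6]), 54.5, np.int32(57), np.float64(0.0785))
case (array([719.2, 137.7]), array([400.8, 172.7]), 88.3, np.int32(8419), np.float64(0.0797))
front (array([626.3, 169.2]), array([341.5,  19. ]), 87.2, np.int32(657), np.float64(0.0517))
front (array([627.9, -34.5]), array([49.3,  3.2]), 85.6, np.int32(30), np.float64(0.0527))
rows: dx 439.8 dy -148.0 dz 22.6 turn -1.132   now [ 0.1597 -0.6558  0.2226] yaw 0.239 q7 -0.08 F [ 0.2 -0.2  0.6] gap 0.997 t 1.1
```

```bash
python3 -m inch '[[[87,45,-15,0,-0.09],[87,90,-30,0,-0.18],[87,140,-45,0,-0.27],[87,190,-60,0,-0.36],[87,240,-80,0,-0.45],[87,290,-95,0,-0.54],[87,340,-110,0,-0.62],[87,380,-125,0,-0.71]]]'
python3 - <<'E'
from h import *
go(.554,-.414,.18,.951)
E
```

```text
t: 1.85
eef_pos: [0.4965, -0.4465, 0.2228]
tcp_rot: [3.141, 0.0, 0.952]
force: [0.2, -0.9, -1.5]
finger_gap: 0.999
rows: dx 59.9 dy 28.0 dz 42.8 turn 0.001   now [ 0.4965 -0.4465  0.2228] yaw 0.952 q7 -0.07 F [ 0.2 -0.9 -1.5] gap 0.999 t 1.9
```

```bash
python3 -m inch '[[[87,30,14,20,0],[87,60,28,40,0],[87,60,28,40,0],[87,60,28,40,0],[87,60,28,40,0],[87,60,28,40,0],[87,60,28,40,0],[87,60,28,40,0]]]'
python3 - <<'E'
from h import *
im,d,K,W=shot('wrist'); save(im,'w1'); P=cloud(d,K,W); print(cams.camera_info('wrist')['tool_from_camera'])
for r in rects(P,.06,.1,(.45,.65,-.5,-.35),30): print('pin',r)
for r in rects(P,.036,.056,(.45,.65,-.5,-.35),100): print('hold',r)
go(.554,-.414,.18,.951)
E
```

```text
t: 2.65
eef_pos: [0.5521, -0.4158, 0.1832]
tcp_rot: [3.141, 0.0, 0.947]
force: [-0.3, 0.1, -0.3]
finger_gap: 1.001
[[-4.08486846e-04 -9.66882168e-01 -2.55222855e-01  6.97387298e-02]
 [ 9.99999864e-01 -4.77942376e-04  2.10118998e-04  3.03519300e-04]
 [-3.25142130e-04 -2.55222735e-01  9.66882232e-01 -1.62237396e-01]
 [ 0.00000000e+00  0.00000000e+00  0.00000000e+00  1.00000000e+00]]
pin (array([ 555.4, -412.7]), array([18., 18.]), 62.2, np.int32(519), np.float64(0.0795))
hold (array([ 555.2, -413. ]), array([60.3, 60. ]), 72.0, np.int32(3653), np.float64(0.046))
rows: dx 2.3 dy 0.5 dz 3.0 turn -0.003   now [ 0.5522 -0.4156  0.183 ] yaw 0.948 q7 -0.17 F [-0.5 -0.2  0.2] gap 0.998 t 2.7
```

View pics/w1.png

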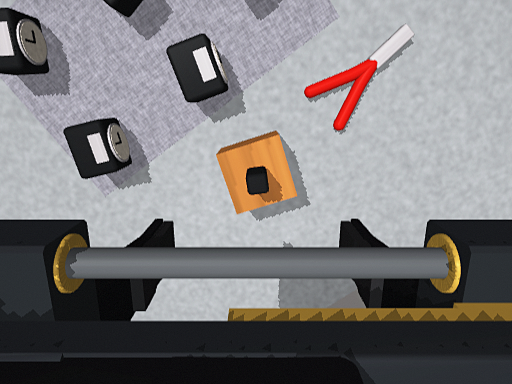

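The wrist view shows the holder at (258,172) with the pin handle upright at (257,180), clear of the fingers. Next I grasp the pin.

```bash
python3 -m inch '[[[60,4,1,20,-0.07],[50,4,1,45,-0.138],[50,4,1,70,-0.138],[50,4,1,95,-0.138],[50,4,1,115,-0.138],[50,4,1,128,-0.138],[50,4,1,133,-0.138],[50,4,1,133,-0.138]]]'; python3 -m inch '[[[50,0,0,0,0],[0,0,0,0,0],[0,0,0,0,0],[0,0,0,0,0],[0,0,0,0,0],[0,0,0,0,0],[0,0,0,0,0],[0,0,0,0,0]]]'
python3 - <<'E'
from h import *
go(.5554,-.4128,.2,1.0856)
E
```

```text
t: 3.5
eef_pos: [0.5557, -0.4123, 0.0493]
tcp_rot: [-3.141, -0.0, 1.087]
force: [-0.1, 0.6, -0.3]
finger_gap: 0.578
t: 4.3
eef_pos: [0.5558, -0.4124, 0.0497]
tcp_rot: [3.141, 0.0, 1.087]
force: [-0.3, -0.5, 0.8]
finger_gap: 0.206
rows: dx -0.6 dy -0.1 dz -150.3 turn 0.001   now [ 0.5558 -0.4124  0.0497] yaw 1.087 q7 -0.10 F [-0.3 -0.5  0.8] gap 0.206 t 4.3
```

```bash
python3 -m inch '[[[0,0,0,-40,0],[0,0,0,-80,0],[0,0,0,-120,0],[0,0,0,-150,0],[0,40,-7,-150,0],[0,80,-14,-150,0],[0,125,-22,-150,0],[0,170,-30,-150,0]]]'; python3 -m inch '[[[0,40,-7,0,0],[0,80,-14,0,0],[0,120,-22,0,0],[0,150,-26,0,0],[0,170,-30,0,0],[0,181,-32,0,0],[0,181,-32,0,0],[0,181,-32,0,0]]]'
python3 - <<'E'
from h import *
im,d,K,W=shot('wrist'); save(im,'w2'); P=cloud(d,K,W); print(W.round(3).tolist())
go(.6834,-.0368,.2,1.0856)
E
```

```text
t: 5.1
eef_pos: [0.6084, -0.2465, 0.1995]
tcp_rot: [3.142, 0.0, 1.086]
force: [-0.4, 0.0, -0.3]
finger_gap: 0.204
t: 5.9
eef_pos: [0.6639, -0.0744, 0.1993]
tcp_rot: [3.142, 0.001, 1.085]
force: [-0.4, -1.1, -1.4]
finger_gap: 0.205
[[0.884, -0.451, -0.12, 0.697], [-0.467, -0.855, -0.227, -0.013], [0.0, 0.257, -0.966, 0.361], [0.0, 0.0, 0.0, 1.0]]
rows: dx 43.0 dy -0.6 dz -0.7 turn -0.001   now [ 0.6639 -0.0751  0.1993] yaw 1.084 q7 -0.61 F [-0.3 -0.   0.3] gap 0.202 t 6.0
```

View pics/w2.png

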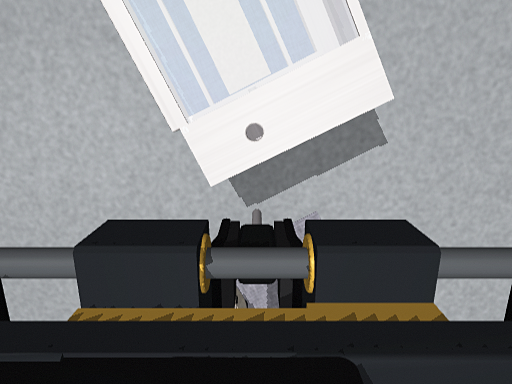

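The hole is at pixel (254,132) and the pin tip at about (257,212), pointing straight down.

Run:
```python
from h import *
T=tool(); i=cams.camera_info('wrist'); K=np.array(i['mtx']); W=T@i['tool_from_camera']
im=cv2.imread('pics/w2.png'); g=cv2.cvtColor(im,cv2.COLOR_BGR2GRAY)[112:152,234:276]
m=(g<190).astype(np.uint8); n,l,s,c=cv2.connectedComponentsWithStats(m); print(s[1:],c[1:]+[234,112])
for k in range(1,n):
  if s[k,4]>60: print(toworld(*(c[k]+[234,112]),.08,K,W))
# shaft: centreline at several rows
for v in (208,212,216,220):
    r=cv2.cvtColor(im,cv2.COLOR_BGR2GRAY)[v,244:270]; print(v,r.tolist())
p=np.linalg.inv(W)@np.append(T[:3,3]-[0,0,.0457],1); q=K@p[:3]; print('expected tip px',q[:2]/q[2])
```

```text
[[ 11  11  19  18 252]] [[253.95634921 131.67460317]]
[ 0.68342177 -0.03455628  0.08      ]
208 [173, 172, 173, 174, 172, 171, 168, 168, 167, 165, 171, 145, 157, 168, 149, 172, 168, 169, 167, 166, 164, 162, 166, 169, 168, 168]
212 [168, 169, 169, 168, 166, 166, 166, 168, 120, 100, 116, 115, 112, 109, 97, 84, 66, 142, 166, 165, 163, 163, 165, 163, 162, 161]
216 [174, 174, 173, 170, 167, 167, 170, 176, 109, 104, 117, 116, 111, 109, 99, 86, 68, 116, 175, 169, 165, 163, 162, 162, 163, 165]
220 [164, 166, 168, 165, 162, 163, 166, 172, 92, 110, 115, 113, 114, 108, 101, 87, 70, 89, 184, 169, 164, 163, 166, 167, 170, 168]
expected tip px [255.87470584 210.50939352]
```

```bash
python3 -m inch '[[[0,15,-1,0,0],[0,30,-1,0,0],[0,44.5,-1.5,0,0],[0,44.5,-1.5,20,0],[0,44.5,-1.5,40,0],[0,44.5,-1.5,60,0],[0,44.5,-1.5,66,0],[0,44.5,-1.5,66,0]]]'
python3 - <<'E'
from h import *
go(.6834,-.0350,.116,1.085)
im,d,K,W=shot('wrist'); save(cv2.resize(im[170:290,170:340],None,fx=3,fy=3),'w3')
E
```

```text
t: 6.75
eef_pos: [0.6833, -0.0317, 0.1326]
tcp_rot: [-3.14, 0.0, 1.088]
force: [-0.1, -0.5, 0.4]
finger_gap: 0.204
rows: dx -2.9 dy 1.6 dz 16.6 turn 0.003   now [ 0.6833 -0.0317  0.1326] yaw 1.088 q7 -0.70 F [-0.1 -0.5  0.4] gap 0.204 t 6.8
```

View pics/w3.png

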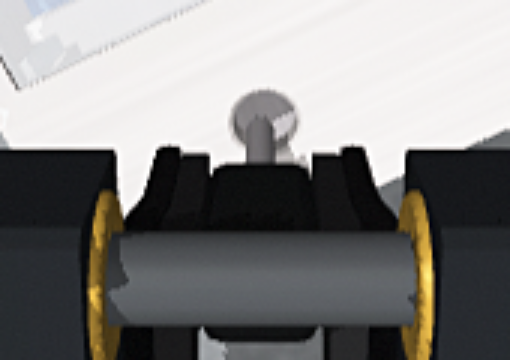

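The tip at crop (262,117) sits over the hole at (265,120). It is about 3 mm too far along tool +x, so I correct that and go in.

```bash
python3 -m inch '[[[0,-1.5,0.5,0,0],[0,-3,1,0,0],[0,-3,1,0,0],[0,-3,1,5,0],[0,-3,1,10,0],[0,-3,1,15,0],[0,-3,1,18,0],[0,-3,1,18,0]]]'
python3 - <<'E'
from h import *
go(.6834,-.0350,.092,1.085)
E
```

```text
t: 7.6
eef_pos: [0.6826, -0.0358, 0.1146]
tcp_rot: [-3.14, 0.001, 1.087]
force: [0.5, 0.7, -1.1]
finger_gap: 0.2
rows: dx 1.1 dy 0.3 dz 22.6 turn 0.002   now [ 0.6826 -0.0358  0.1146] yaw 1.087 q7 -0.70 F [ 0.5  0.7 -1.1] gap 0.200 t 7.6
```

```bash
python3 -m inch '[[[0,0,0,4,0],[0,0,0,8,0],[0,0,0,12,0],[0,0,0,16,0],[0,0,0,20,0],[0,0,0,23,0],[0,0,0,23,0],[0,0,0,23,0]]]'; python3 -m inch '[[[0,0,0,0,0],[0,0,0,0,0],[0,0,0,0,0],[0,0,0,0,0],[0,0,0,-4,0],[0,0,0,-10,0],[0,0,0,-25,0],[0,0,0,-38,0]]]'; python3 -m inch '[[[0,0,0,-40,0],[0,0,0,-60,0],[0,0,0,-80,0],[0,0,0,-80,0],[0,0,0,-80,0],[0,0,0,-80,0],[0,0,0,-80,0],[0,0,0,-80,0]]]'
python3 - <<'E'
from h import *
go(.5554,-.4128,.2,1.0856)
im,d,K,W=shot('top'); P=cloud(d,K,W)
for r in rects(P,.03,.057,(.3,.85,-.48,.4)): print(r)
E
```

```text
t: 8.4
eef_pos: [0.6833, -0.0359, 0.0929]
tcp_rot: [3.141, -0.0, 1.087]
force: [-1.0, 0.4, 4.8]
finger_gap: 0.203
t: 9.2
eef_pos: [0.6827, -0.0356, 0.1312]
tcp_rot: [-3.141, 0.0, 1.087]
force: [1.4, 0.4, -0.9]
finger_gap: 0.201
t: 10.0
eef_pos: [0.6826, -0.0359, 0.2094]
tcp_rot: [-3.14, 0.001, 1.087]
force: [0.3, 0.1, -0.0]
finger_gap: 0.202
rows: dx -392.9 dy 62.8 dz 9.4 turn 0.001   now [ 0.6826 -0.0359  0.2094] yaw 1.087 q7 -0.67 F [ 0.3  0.1 -0. ] gap 0.202 t 10.0
(array([ 653.2, -251.3]), array([41.2, 50.2]), 0.9, np.int32(248), np.float64(0.0425))
(array([ 554.2, -415.4]), array([62.7, 62.3]), 71.1, np.int32(481), np.float64(0.0467))
(array([ 566.9, -307.7]), array([51.2, 40.1]), 74.0, np.int32(247), np.float64(0.0429))
(array([ 555.7, -215.1]), array([40.1, 24. ]), 11.7, np.int32(109), np.float64(0.0425))
(array([563.1, -17.4]), array([40.4,  6.4]), 84.3, np.int32(30), np.float64(0.0331))
(array([492.7, 169.6]), array([336.3,  14.7]), 88.1, np.int32(599), np.float64(0.0519))
(array([ 444. , -306.8]), array([51.6, 41. ]), 67.7, np.int32(256), np.float64(0.0426))
```

The tray is out: its front moved from x = 0.626 to 0.493. Next I return the pin.

```bash
python3 -m inch '[[[0,-45,7,0,0],[0,-90,14,0,0],[0,-135,21,0,0],[0,-180,28,0,0],[0,-225,36,0,0],[0,-270,43,0,0],[0,-315,50,0,0],[0,-355,57,0,0]]]'; python3 -m inch '[[[0,-25,4,0,0],[0,-38,6,20,0],[0,-38,6,50,0],[0,-38,6,80,0],[0,-38,6,95,0],[0,-38,6,95,0],[0,-38,6,95,0],[0,-38,6,95,0]]]'
python3 - <<'E'
from h import *
go(.5557,-.4124,.0497,1.087)
E
```

```text
t: 10.85
eef_pos: [0.567, -0.3791, 0.2103]
tcp_rot: [-3.141, 0.001, 1.085]
force: [0.9, 0.3, -1.2]
finger_gap: 0.205
t: 11.65
eef_pos: [0.5573, -0.4135, 0.1176]
tcp_rot: [3.138, 0.0, 1.087]
force: [-0.5, -0.1, -0.3]
finger_gap: 0.206
rows: dx 0.2 dy -1.9 dz 67.9 turn 0.000   now [ 0.5573 -0.4135  0.1176] yaw 1.087 q7 -0.08 F [-0.5 -0.1 -0.3] gap 0.206 t 11.7
```

```bash
python3 -m inch '[[[0,0,-1,0,0],[0,0,-1.5,10,0],[0,0,-1.5,25,0],[0,0,-1.5,38,0],[0,0,-1.5,50,0],[0,0,-1.5,60,0],[0,0,-1.5,67,0],[0,0,-1.5,67,0]]]'
python3 - <<'E'
from h import *
go(.5557,-.4124,.0497,1.087)
E
```

```text
t: 12.45
eef_pos: [0.5543, -0.412, 0.0495]
tcp_rot: [-3.14, 0.0, 1.087]
force: [-3.0, 2.3, 6.0]
finger_gap: 0.204
rows: dx 0.3 dy 1.4 dz -0.2 turn -0.000   now [ 0.5543 -0.412   0.0495] yaw 1.087 q7 -0.10 F [-3.   2.3  6. ] gap 0.204 t 12.4
```

```bash
python3 -m inch '[[[40,0,0,0,0],[40,0,0,0,0],[40,0,0,0,0],[40,0,0,-30,0],[40,0,0,-60,0],[60,0,0,-90,0],[60,0,0,-120,0],[60,0,0,-120,0]]]'
python3 - <<'E'
from h import *
im,d,K,W=shot('wrist'); P=cloud(d,K,W); save(im,'w4')
for r in rects(P,.06,.1,(.45,.65,-.5,-.35),30): print('pin',r)
for r in rects(P,.036,.05,(.4,.75,-.5,-.1),500): print('blk',r)
im,d,K,W=shot('top'); P=cloud(d,K,W)
for r in rects(P,.03,.057,(.3,.85,-.48,.4)): print(r)
go(.5675,-.3060,.12,1.311)
E
```

```text
t: 13.25
eef_pos: [0.5574, -0.4137, 0.1737]
tcp_rot: [3.132, 0.001, 1.087]
force: [-0.0, 0.0, -0.0]
finger_gap: 0.642
pin (array([ 554.6, -412.3]), array([17.4, 17.8]), 61.7, np.int32(551), np.float64(0.0794))
blk (array([ 447.6, -203.8]), array([32.9, 19.5]), 46.9, np.int32(1023), np.float64(0.0415))
blk (array([ 567.8, -305.8]), array([50. , 40.5]), 73.8, np.int32(2890), np.float64(0.0418))
blk (array([ 445.5, -305.3]), array([49.9, 40.5]), 68.1, np.int32(2586), np.float64(0.0418))
blk (array([ 555.2, -413. ]), array([60.8, 60.1]), 72.1, np.int32(3818), np.float64(0.046))
(array([ 653.4, -252. ]), array([41.4, 50.8]), 2.5, np.int32(243), np.float64(0.0428))
(array([628.4, -34.5]), array([49.3,  2.5]), 86.2, np.int32(35), np.float64(0.0473))
(array([ 555.1, -410.6]), array([53.2, 61.8]), 71.7, np.int32(305), np.float64(0.0474))
(array([ 566.5, -307.9]), array([51.3, 40. ]), 74.5, np.int32(248), np.float64(0.043))
(array([ 553.4, -201.5]), array([40.5, 50.7]), 10.2, np.int32(246), np.float64(0.0421))
(array([561.9, -17.6]), array([40.4,  6.2]), 88.1, np.int32(30), np.float64(0.0343))
(array([492.4, 170. ]), array([337.2,  17.2]), 87.5, np.int32(606), np.float64(0.0517))
(array([ 442.8, -190.9]), array([49.7, 40.2]), 56.5, np.int32(252), np.float64(0.0421))
(array([ 443.9, -307.1]), array([50.9, 40. ]), 67.6, np.int32(257), np.float64(0.0427))
rows: dx 100.1 dy -38.3 dz 49.0 turn -0.224   now [ 0.5549 -0.4124  0.169 ] yaw 1.087 q7 -0.06 F [ 0.5  0.1 -0.5] gap 0.671 t 13.3
```

View pics/w4.png

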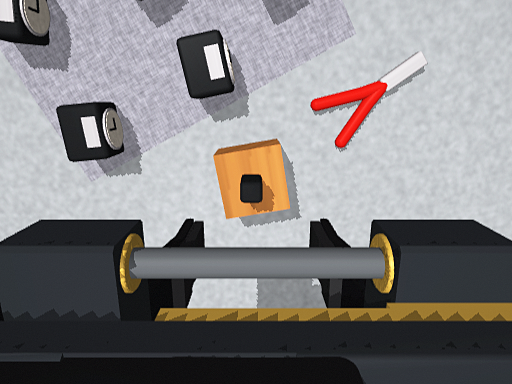

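The pin is back upright, with its handle at (251,187) on the holder and its top at 79 mm. Clocks B (205,65) and E (90,130) are clear. Next is clock B.

```bash
python3 -m inch '[[[60,35,-13,0,-0.06],[60,70,-26,0,-0.13],[60,100,-38,0,-0.2],[60,100,-38,35,-0.2],[60,100,-38,75,-0.2],[60,100,-38,110,-0.2],[60,100,-38,110,-0.2],[60,100,-38,110,-0.2]]]'
python3 - <<'E'
from h import *
go(.5675,-.3060,.014,1.288)
E
```

```text
t: 14.15
eef_pos: [0.567, -0.3057, 0.0575]
tcp_rot: [-3.139, -0.001, 1.287]
force: [0.5, 0.0, 0.7]
finger_gap: 0.69
rows: dx -0.1 dy 0.6 dz 43.5 turn -0.001   now [ 0.567  -0.3057  0.0575] yaw 1.287 q7 -0.09 F [0.5 0.  0.7] gap 0.690 t 14.2
```

```bash
python3 -m inch '[[[60,0,0,20,0],[60,0,0,35,0],[60,0,0,43.5,0],[60,0,0,43.5,0],[20,0,0,43.5,0],[20,0,0,43.5,0],[20,0,0,43.5,0],[20,0,0,43.5,0]]]'; python3 -m inch '[[[20,0,0,0,0],[20,0,0,-20,0],[20,0,0,-50,0],[20,0,0,-80,0],[20,0,0,-106,0],[20,0,0,-106,0],[20,0,0,-106,0],[20,0,0,-106,0]]]'
python3 - <<'E'
from h import *
go(.5747,.285,.12,1.536)
E
```

```text
t: 14.95
eef_pos: [0.5676, -0.3062, 0.0157]
tcp_rot: [3.141, 0.0, 1.287]
force: [-0.3, 1.1, 2.9]
finger_gap: 0.429
t: 15.75
eef_pos: [0.5664, -0.3057, 0.1193]
tcp_rot: [-3.139, -0.0, 1.287]
force: [-0.2, 0.5, -0.8]
finger_gap: 0.437
rows: dx 569.4 dy -157.5 dz -0.7 turn -0.249   now [ 0.5664 -0.3057  0.1193] yaw 1.287 q7 -0.06 F [-0.2  0.5 -0.8] gap 0.437 t 15.8
```

```bash
python3 -m inch '[[[20,36,-10,0,0],[20,72,-20,0,-0.03],[20,108,-30,0,-0.06],[20,144,-40,0,-0.1],[20,180,-50,0,-0.14],[20,216,-60,0,-0.18],[20,252,-70,0,-0.22],[20,288,-80,0,-0.249]]]'
python3 - <<'E'
from h import *
go(.5747,.285,.12,1.536)
E
```

```text
t: 16.55
eef_pos: [0.5703, -0.0059, 0.1194]
tcp_rot: [-3.139, -0.0, 1.537]
force: [-0.3, -0.5, -1.5]
finger_gap: 0.432
rows: dx 290.9 dy -5.4 dz -0.6 turn 0.001   now [ 0.5703 -0.0059  0.1194] yaw 1.537 q7 -0.35 F [-0.3 -0.5 -1.5] gap 0.432 t 16.6
```

```bash
python3 -m inch '[[[20,40,0,-20,0],[20,80,0,-50,0],[20,110,0,-80,0],[20,110,0,-80,0],[20,110,0,-80,0],[20,110,0,-80,0],[20,110,0,-80,0],[20,110,0,-80,0]]]'
python3 - <<'E'
from h import *
im,d,K,W=shot('wrist'); P=cloud(d,K,W); save(im,'w5')
for r in rects(P,.045,.06,(.45,.53,.1,.4),200): print('front',r)
for r in rects(P,.0185,.025,(.52,.64,.1,.4),100): print('rail',r)
m=(P[...,2]>.072)&(P[...,2]<.086)&(P[...,0]<.75)&(P[...,0]>.6)&(P[...,1]>.12); q=P[m]; print('case front edge', [np.round(q[abs(q[:,1]-y)<.005][:,0].min(),4) for y in (.15,.2,.25,.3)])
go(.5747,.285,.12,1.536)
E
```

```text
t: 17.35
eef_pos: [0.5749, 0.1012, 0.1998]
tcp_rot: [-3.14, 0.001, 1.534]
force: [-0.9, 0.2, -0.8]
finger_gap: 0.43
front (array([493.3, 178.9]), array([157.4,  14.9]), 88.2, np.int32(3035), np.float64(0.0518))
rail (array([527.3, 181.6]), array([163.2,   4.5]), 88.3, np.int32(789), np.float64(0.0218))
rail (array([613.1, 180. ]), array([159.8,   4.3]), 88.1, np.int32(749), np.float64(0.022))Traceback (most recent call last):
  File "<stdin>", line 5, in <module>
    return umr_minimum(a, axis, None, out, keepdims, initial, where)
ValueError: zero-size array to reduction operation minimum which has no identity
```

View pics/w5.png

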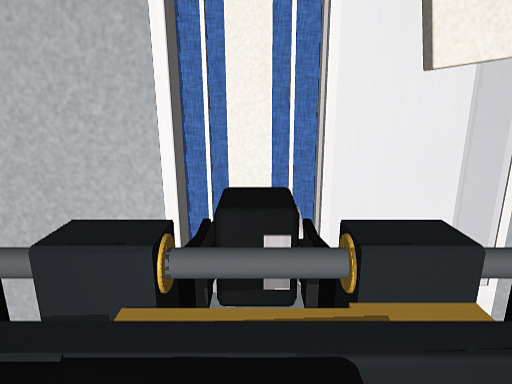

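The tray view shows the pale strip at column 250 between the rails at columns 207 and 293, with the held clock (257,245) square to it and its label side towards +x. Now I place it.

```bash
python3 -m inch '[[[20,40,-2,0,-0.005],[20,80,-4,0,-0.005],[20,120,-6,0,-0.005],[20,155,-7,0,-0.005],[20,184,-8,30,-0.005],[20,184,-8,80,-0.005],[20,184,-8,110,-0.005],[20,184,-8,130,-0.005]]]';python3 -m inch '[[[20,0,0,0,0],[20,0,0,0,0],[20,0,0,0,0],[20,0,0,0,0],[20,0,0,0,0],[20,0,0,0,0],[20,0,0,0,0],[20,0,0,0,0]]]'
python3 - <<'E'
from h import *
go(.5735,.285,.0285,1.5395)
E
```

```text
t: 18.2
eef_pos: [0.5723, 0.2855, 0.0675]
tcp_rot: [-3.137, 0.003, 1.541]
force: [0.4, 0.1, -1.0]
finger_gap: 0.434
t: 19.0
eef_pos: [0.5738, 0.2868, 0.0712]
tcp_rot: [3.141, 0.0, 1.541]
force: [0.3, -0.3, -0.3]
finger_gap: 0.431
rows: dx -1.8 dy -0.2 dz 42.7 turn 0.001   now [0.5738 0.2868 0.0712] yaw 1.541 q7 -0.88 F [ 0.3 -0.3 -0.3] gap 0.431 t 19.0
```

```bash
python3 -m inch '[[[20,-1,0,15,0],[20,-1,0,30,0],[20,-1,0,39,0],[20,-1,0,42.5,0],[20,-1,0,42.5,0],[52,-1,0,42.5,0],[52,-1,0,42.5,0],[52,-1,0,42.5,0]]]';python3 -m inch '[[[52,0,0,0,0],[52,0,0,-20,0],[52,0,0,-50,0],[52,0,0,-90,0],[60,0,0,-120,0],[60,0,0,-130,0],[60,0,0,-130,0],[60,0,0,-130,0]]]'
python3 - <<'E'
from h import *
im,d,K,W=shot('wrist'); P=cloud(d,K,W)
for r in rects(P,.05,.062,(.52,.63,.0,.4),200): print('clock',r)
im,d,K,W=shot('top'); P=cloud(d,K,W)
for r in rects(P,.03,.066,(.3,.69,-.35,.4)): print(r)
go(.5548,-.1995,.12,np.pi/2+.182)
E
```

```text
t: 19.8
eef_pos: [0.5734, 0.2859, 0.0279]
tcp_rot: [-3.141, 0.0, 1.541]
force: [-0.2, 0.1, -0.4]
finger_gap: 0.577
t: 20.6
eef_pos: [0.573, 0.2852, 0.1569]
tcp_rot: [-3.14, 0.002, 1.541]
force: [-0.5, -0.5, -0.0]
finger_gap: 0.686
clock (array([574.2, 284.9]), array([50.6, 40.5]), 88.7, np.int32(2737), np.float64(0.0558))
(array([ 653.6, -251.5]), array([40.9, 50.2]), 3.6, np.int32(248), np.float64(0.0422))
(array([628.2, -34.6]), array([49.5,  2.5]), 85.9, np.int32(34), np.float64(0.0482))
(array([ 553.4, -201.6]), array([40.2, 50.3]), 9.3, np.int32(245), np.float64(0.0428))
(array([561.8, -17.6]), array([40.4,  6. ]), 88.9, np.int32(30), np.float64(0.0354))
(array([489.8,  87.5]), array([171.9,  14.2]), 88.5, np.int32(319), np.float64(0.0517))
(array([ 443.5, -191. ]), array([49.9, 41.4]), 56.2, np.int32(253), np.float64(0.0423))
(array([ 444. , -306.6]), array([50.7, 40.2]), 68.7, np.int32(256), np.float64(0.0428))
rows: dx -484.9 dy -3.4 dz 36.4 turn -0.212   now [0.5728 0.2851 0.1564] yaw 1.541 q7 -0.83 F [0.1 0.7 0.7] gap 0.697 t 20.7
```

```bash
python3 -m inch '[[[60,-40,0,0,-0.03],[60,-80,-1,0,-0.06],[60,-120,-1,0,-0.09],[60,-160,-1,0,-0.12],[60,-200,-1,0,-0.15],[60,-240,-2,0,-0.18],[60,-280,-2,0,-0.2],[60,-320,-2,0,-0.212]]]'
python3 - <<'E'
from h import *
go(.5548,-.1996,.07,1.753)
E
```

```text
t: 21.5
eef_pos: [0.561, -0.0357, 0.1571]
tcp_rot: [-3.139, -0.001, 1.754]
force: [0.5, 0.4, -0.0]
finger_gap: 0.691
rows: dx -160.1 dy -35.9 dz 87.1 turn 0.001   now [ 0.561  -0.0357  0.1571] yaw 1.754 q7 -0.08 F [ 0.5  0.4 -0. ] gap 0.691 t 21.5
```

```bash
python3 -m inch '[[[60,-40,-9,0,0],[60,-80,-18,0,0],[60,-120,-27,0,0],[60,-150,-34,20,0],[60,-160,-36,50,0],[60,-160,-36,80,0],[60,-160,-36,87,0],[60,-160,-36,87,0]]]'
python3 - <<'E'
from h import *
go(.5548,-.1996,.0145,1.753)
E
```

```text
t: 22.3
eef_pos: [0.5545, -0.1969, 0.0697]
tcp_rot: [-3.138, -0.003, 1.754]
force: [-0.3, 0.8, -0.1]
finger_gap: 0.687
rows: dx -2.7 dy -0.1 dz 55.2 turn 0.001   now [ 0.5545 -0.1969  0.0697] yaw 1.754 q7 0.14 F [-0.3  0.8 -0.1] gap 0.687 t 22.3
```

```bash
python3 -m inch '[[[60,-2,0,20,0],[60,-2,0,40,0],[60,-2,0,55,0],[60,-2,0,55,0],[20,-2,0,55,0],[20,-2,0,55,0],[20,-2,0,55,0],[20,-2,0,55,0]]]'; python3 -m inch '[[[20,0,0,0,0],[20,0,0,-20,0],[20,0,0,-50,0],[20,0,0,-80,0],[20,0,0,-115,0],[20,0,0,-115,0],[20,0,0,-115,0],[20,0,0,-115,0]]]'
python3 - <<'E'
from h import *
go(.5717,.227,.13,1.5395)
E
```

```text
t: 23.1
eef_pos: [0.5561, -0.2, 0.0173]
tcp_rot: [3.141, 0.001, 1.753]
force: [-0.5, -0.0, 4.2]
finger_gap: 0.431
t: 23.9
eef_pos: [0.555, -0.1997, 0.1302]
tcp_rot: [-3.139, -0.001, 1.753]
force: [-0.9, 0.5, -1.1]
finger_gap: 0.433
rows: dx 416.6 dy 93.7 dz 0.2 turn 0.213   now [ 0.555  -0.1997  0.1302] yaw 1.753 q7 0.19 F [-0.9  0.5 -1.1] gap 0.433 t 23.9
```

```bash
python3 -m inch '[[[20,40,9,0,0.03],[20,80,18,0,0.06],[20,120,27,0,0.09],[20,160,36,0,0.12],[20,200,45,0,0.15],[20,240,54,0,0.18],[20,280,63,0,0.2],[20,320,72,0,0.213]]]'
python3 - <<'E'
from h import *
go(.5717,.227,.07,1.5395)
E
```

```text
t: 24.7
eef_pos: [0.5678, 0.1292, 0.1298]
tcp_rot: [-3.139, 0.001, 1.539]
force: [1.3, 0.1, -1.0]
finger_gap: 0.434
rows: dx 97.8 dy 0.8 dz 59.8 turn -0.000   now [0.5678 0.1292 0.1298] yaw 1.539 q7 -0.60 F [ 1.3  0.1 -1. ] gap 0.434 t 24.7
```

```bash
python3 -m inch '[[[20,40,0,0,0],[20,80,1,0,0],[20,97,1,0,0],[20,97,1,20,0],[20,97,1,45,0],[20,97,1,59,0],[20,97,1,59,0],[20,97,1,59,0]]]'
python3 - <<'E'
from h import *
go(.5717,.227,.0285,1.5395)
E
```

```text
t: 25.5
eef_pos: [0.573, 0.2245, 0.0723]
tcp_rot: [-3.141, 0.0, 1.539]
force: [0.8, 0.2, 0.6]
finger_gap: 0.436
rows: dx 2.4 dy -1.4 dz 43.8 turn -0.000   now [0.573  0.2245 0.0723] yaw 1.539 q7 -0.79 F [0.8 0.2 0.6] gap 0.436 t 25.5
```

```bash
python3 -m inch '[[[20,1.5,-1,15,0],[20,1.5,-1,30,0],[20,1.5,-1,38,0],[20,1.5,-1,43,0],[20,1.5,-1,43,0],[52,1.5,-1,43,0],[52,1.5,-1,43,0],[52,1.5,-1,43,0]]]';python3 -m inch '[[[52,0,0,0,0],[52,0,0,-20,0],[52,0,0,-50,0],[52,0,0,-90,0],[60,0,0,-120,0],[60,0,0,-120,0],[60,0,0,-120,0],[60,0,0,-120,0]]]'
python3 - <<'E'
from h import *
im,d,K,W=shot('wrist'); P=cloud(d,K,W)
for r in rects(P,.05,.062,(.52,.63,.0,.4),200): print('clock',r)
im,d,K,W=shot('top'); P=cloud(d,K,W)
for r in rects(P,.03,.066,(.3,.69,-.35,-.1)): print(r)
go(.6548,-.2495,.15,np.pi/2+.04)
E
```

```text
t: 26.3
eef_pos: [0.5718, 0.2265, 0.0292]
tcp_rot: [-3.141, 0.0, 1.54]
force: [-1.1, 0.2, -0.0]
finger_gap: 0.572
t: 27.1
eef_pos: [0.5711, 0.2258, 0.1481]
tcp_rot: [-3.139, 0.001, 1.54]
force: [0.4, 0.1, 0.3]
finger_gap: 0.684
clock (array([574. , 285.4]), array([49.1, 40.4]), 88.8, np.int32(3417), np.float64(0.0559))
clock (array([572.6, 227.2]), array([48.9, 40.4]), 88.9, np.int32(2882), np.float64(0.0559))
(array([ 653.7, -251.6]), array([41. , 49.8]), 3.7, np.int32(248), np.float64(0.0432))
(array([ 443.1, -190.7]), array([50.4, 40.3]), 55.8, np.int32(252), np.float64(0.0425))
(array([ 443.8, -306.3]), array([50.5, 39.5]), 68.2, np.int32(256), np.float64(0.0427))
rows: dx -472.6 dy 98.3 dz -2.1 turn -0.071   now [0.5711 0.2259 0.1479] yaw 1.540 q7 -0.74 F [ 0.1  0.1 -0.6] gap 0.684 t 27.2
```

```bash
python3 -m inch '[[[60,-40,8,0,-0.01],[60,-80,16,0,-0.02],[60,-120,24,0,-0.03],[60,-160,32,0,-0.04],[60,-200,41,0,-0.05],[60,-240,50,0,-0.06],[60,-280,58,0,-0.07],[60,-320,66,0,-0.075]]]'; python3 -m inch '[[[60,-40,7,0,0],[60,-80,14,0,0],[60,-120,20,0,0],[60,-150,21,0,0],[60,-150,21,20,0],[60,-150,21,50,0],[60,-150,21,75,0],[60,-150,21,75,0]]]'
python3 - <<'E'
from h import *
go(.6548,-.2496,.0145,1.615)
E
```

```text
t: 28.0
eef_pos: [0.6276, -0.0971, 0.1483]
tcp_rot: [-3.14, -0.0, 1.615]
force: [0.2, 0.2, -0.2]
finger_gap: 0.69
t: 28.8
eef_pos: [0.652, -0.2437, 0.0691]
tcp_rot: [-3.132, -0.003, 1.615]
force: [-0.8, -0.0, 0.0]
finger_gap: 0.688
rows: dx -6.0 dy 2.6 dz 54.6 turn 0.000   now [ 0.652  -0.2437  0.0691] yaw 1.615 q7 0.07 F [-0.8 -0.   0. ] gap 0.688 t 28.8
```

```bash
python3 -m inch '[[[60,-4,1,0,0],[60,-4,1,10,0],[60,-4,1,20,0],[60,-4,1,20,0],[60,-4,1,20,0],[60,-4,1,20,0],[60,-4,1,20,0],[60,-4,1,20,0]]]'
python3 - <<'E'
from h import *
go(.6548,-.2496,.0145,1.615)
E
```

```text
t: 29.6
eef_pos: [0.657, -0.2484, 0.055]
tcp_rot: [3.141, 0.0, 1.615]
force: [0.3, 0.5, 0.3]
finger_gap: 0.69
rows: dx -1.1 dy -2.2 dz 40.5 turn -0.000   now [ 0.657  -0.2484  0.055 ] yaw 1.615 q7 0.06 F [0.3 0.5 0.3] gap 0.690 t 29.6
```

```bash
python3 -m inch '[[[60,-1,-2,20,0],[60,-1,-2,35,0],[60,-1,-2,40,0],[60,-1,-2,40,0],[20,-1,-2,40,0],[20,-1,-2,40,0],[20,-1,-2,40,0],[20,-1,-2,40,0]]]'; python3 -m inch '[[[20,0,0,0,0],[20,0,0,-20,0],[20,0,0,-50,0],[20,0,0,-80,0],[20,0,0,-120,0],[20,0,0,-120,0],[20,0,0,-120,0],[20,0,0,-120,0]]]'
python3 - <<'E'
from h import *
go(.5699,.169,.135,1.5395)
E
```

```text
t: 30.4
eef_pos: [0.6549, -0.2495, 0.0152]
tcp_rot: [3.141, 0.0, 1.615]
force: [-1.7, -0.3, 2.3]
finger_gap: 0.432
t: 31.2
eef_pos: [0.6536, -0.2494, 0.1329]
tcp_rot: [-3.139, -0.001, 1.615]
force: [0.1, -0.4, -1.5]
finger_gap: 0.434
rows: dx 421.6 dy -65.2 dz -2.1 turn 0.075   now [ 0.6536 -0.2494  0.1329] yaw 1.615 q7 0.10 F [ 0.1 -0.4 -1.5] gap 0.434 t 31.2
```

```bash
python3 -m inch '[[[20,40,-10,0,0.01],[20,80,-20,0,0.02],[20,120,-30,0,0.03],[20,160,-40,0,0.04],[20,200,-48,0,0.05],[20,240,-54,0,0.06],[20,280,-60,0,0.07],[20,320,-65,0,0.075]]]'; python3 -m inch '[[[20,35,6,0,0],[20,70,6,0,0],[20,97,7,0,0],[20,97,7,20,0],[20,97,7,45,0],[20,97,7,60,0],[20,97,7,60,0],[20,97,7,60,0]]]';  python3 - <<'E'
from h import *
go(.5699,.169,.0285,1.5395)
E
```

```text
t: 32.0
eef_pos: [0.5741, 0.0685, 0.1328]
tcp_rot: [-3.138, 0.001, 1.539]
force: [0.4, 0.6, -0.9]
finger_gap: 0.432
t: 32.8
eef_pos: [0.5857, 0.164, 0.0741]
tcp_rot: [-3.141, 0.0, 1.539]
force: [-0.1, 0.2, 0.3]
finger_gap: 0.431
rows: dx 4.5 dy -16.0 dz 45.6 turn -0.000   now [0.5857 0.164  0.0741] yaw 1.539 q7 -0.69 F [-0.1  0.2  0.3] gap 0.431 t 32.8
```

```bash
python3 -m inch '[[[20,2,-8,0,0],[20,4,-16,0,0],[20,4,-16,0,0],[20,4,-16,10,0],[20,4,-16,15,0],[20,4,-16,15,0],[20,4,-16,15,0],[20,4,-16,15,0]]]';  python3 - <<'E'
from h import *
go(.5699,.169,.0285,1.5395)
E
```

```text
t: 33.6
eef_pos: [0.5702, 0.1687, 0.0596]
tcp_rot: [3.141, -0.0, 1.54]
force: [0.2, 0.2, -1.0]
finger_gap: 0.437
rows: dx 0.3 dy -0.3 dz 31.1 turn 0.000   now [0.5702 0.1687 0.0596] yaw 1.540 q7 -0.72 F [ 0.2  0.2 -1. ] gap 0.437 t 33.6
```

```bash
python3 -m inch '[[[20,0,0,12,0],[20,0,0,24,0],[20,0,0,31,0],[20,0,0,31,0],[20,0,0,31,0],[52,0,0,31,0],[52,0,0,31,0],[52,0,0,31,0]]]';python3 -m inch '[[[52,0,0,0,0],[52,0,0,-20,0],[52,0,0,-50,0],[52,0,0,-90,0],[60,0,0,-120,0],[60,0,0,-120,0],[60,0,0,-120,0],[60,0,0,-120,0]]]'
python3 - <<'E'
from h import *
im,d,K,W=shot('wrist'); P=cloud(d,K,W)
for r in rects(P,.05,.062,(.52,.63,.0,.4),200): print('clock',r)
im,d,K,W=shot('top'); P=cloud(d,K,W)
for r in rects(P,.03,.066,(.3,.69,-.35,-.1)): print(r)
go(.4447,-.1888,.15,.978)
E
```

```text
t: 34.4
eef_pos: [0.5698, 0.1686, 0.0281]
tcp_rot: [-3.141, 0.0, 1.54]
force: [0.5, 0.0, -0.4]
finger_gap: 0.579
t: 35.2
eef_pos: [0.5691, 0.168, 0.1472]
tcp_rot: [-3.139, 0.001, 1.54]
force: [-0.1, -0.4, -0.4]
finger_gap: 0.681
clock (array([573.9, 282.8]), array([45.4, 40.5]), 88.9, np.int32(3816), np.float64(0.0559))
clock (array([572.6, 226.4]), array([49.9, 40.5]), 88.2, np.int32(3456), np.float64(0.0559))
clock (array([571.4, 168. ]), array([50.3, 40.6]), 87.9, np.int32(2884), np.float64(0.0559))
(array([ 443.3, -190.7]), array([49.8, 41. ]), 55.9, np.int32(250), np.float64(0.0428))
(array([ 443.8, -306.9]), array([50.8, 40.3]), 67.4, np.int32(257), np.float64(0.0425))
rows: dx -360.6 dy -113.3 dz -3.0 turn 0.562   now [0.5691 0.1682 0.147 ] yaw 1.540 q7 -0.65 F [-0.5  0.3 -0.8] gap 0.692 t 35.3
```

```bash
python3 -m inch '[[[60,-40,-12,0,0.08],[60,-80,-24,0,0.16],[60,-120,-36,0,0.24],[60,-160,-48,0,0.32],[60,-200,-60,0,0.4],[60,-240,-74,0,0.48],[60,-280,-88,0,0.55],[60,-320,-101,0,0.562]]]'
python3 - <<'E'
from h import *
go(.4447,-.1888,.0145,.978)
E
```

```text
t: 36.1
eef_pos: [0.4577, -0.1494, 0.1478]
tcp_rot: [-3.14, 0.001, 0.977]
force: [0.9, -0.3, 0.2]
finger_gap: 0.69
rows: dx -39.9 dy 11.3 dz 133.3 turn -0.001   now [ 0.4577 -0.1494  0.1478] yaw 0.977 q7 -0.50 F [ 0.9 -0.3  0.2] gap 0.690 t 36.1
```

```bash
python3 -m inch '[[[60,-20,6,0,0],[60,-39,11,0,0],[60,-39,11,30,0],[60,-39,11,60,0],[60,-39,11,85,0],[60,-39,11,85,0],[60,-39,11,85,0],[60,-39,11,85,0]]]'
python3 - <<'E'
from h import *
go(.4447,-.1888,.0145,.978)
E
```

```text
t: 36.9
eef_pos: [0.4473, -0.1867, 0.0645]
tcp_rot: [3.14, -0.0, 0.978]
force: [0.4, 0.1, 0.5]
finger_gap: 0.693
rows: dx -3.2 dy -1.0 dz 50.0 turn 0.000   now [ 0.4473 -0.1867  0.0645] yaw 0.978 q7 -0.48 F [0.4 0.1 0.5] gap 0.693 t 36.9
```

```bash
python3 -m inch '[[[60,-2.5,-1,20,0],[60,-2.5,-1,40,0],[60,-2.5,-1,50,0],[60,-2.5,-1,50,0],[20,-2.5,-1,50,0],[20,-2.5,-1,50,0],[20,-2.5,-1,50,0],[20,-2.5,-1,50,0]]]'; python3 -m inch '[[[20,0,0,0,0],[20,0,0,-20,0],[20,0,0,-50,0],[20,0,0,-80,0],[20,0,0,-120,0],[20,0,0,-120,0],[20,0,0,-120,0],[20,0,0,-120,0]]]'
python3 - <<'E'
from h import *
go(.5680,.1105,.135,1.5395)
E
```

```text
t: 37.7
eef_pos: [0.4444, -0.1881, 0.0141]
tcp_rot: [3.141, -0.0, 0.978]
force: [-1.4, -0.5, 5.4]
finger_gap: 0.432
t: 38.5
eef_pos: [0.4431, -0.1879, 0.1325]
tcp_rot: [-3.139, 0.001, 0.978]
force: [-0.1, -1.3, -1.1]
finger_gap: 0.434
rows: dx 317.2 dy -63.2 dz -2.5 turn -0.562   now [ 0.4431 -0.1879  0.1325] yaw 0.978 q7 -0.42 F [-0.1 -1.3 -1.1] gap 0.434 t 38.5
```

```bash
python3 -m inch '[[[20,40,-8,0,-0.08],[20,80,-16,0,-0.16],[20,120,-24,0,-0.24],[20,160,-32,0,-0.32],[20,200,-40,0,-0.4],[20,240,-48,0,-0.48],[20,280,-56,0,-0.55],[20,300,-60,0,-0.562]]]'
python3 - <<'E'
from h import *
go(.5680,.1105,.06,1.5395)
E
```

```text
t: 39.3
eef_pos: [0.5618, 0.0986, 0.1319]
tcp_rot: [-3.139, -0.003, 1.546]
force: [-0.1, 0.4, -1.0]
finger_gap: 0.434
rows: dx 12.0 dy 5.9 dz 71.9 turn 0.006   now [0.5618 0.0986 0.1319] yaw 1.546 q7 -0.53 F [-0.1  0.4 -1. ] gap 0.434 t 39.3
```

```bash
python3 -m inch '[[[20,6,3,0,0],[20,12,5,0,0],[20,12,5,0,0],[20,12,5,25,0],[20,12,5,50,0],[20,12,5,71,0],[20,12,5,71,0],[20,12,5,71,0]]]'
python3 - <<'E'
from h import *
go(.5680,.1105,.0285,1.5395)
E
```

```text
t: 40.1
eef_pos: [0.5674, 0.1048, 0.0627]
tcp_rot: [-3.141, 0.001, 1.538]
force: [0.2, 0.2, -0.7]
finger_gap: 0.432
rows: dx 5.7 dy 0.5 dz 34.2 turn -0.001   now [0.5674 0.1048 0.0627] yaw 1.538 q7 -0.61 F [ 0.2  0.2 -0.7] gap 0.432 t 40.1
```

```bash
python3 -m inch '[[[20,5,0,5,0],[20,5,0,15,0],[20,5,0,25,0],[20,5,0,34,0],[20,5,0,34,0],[52,5,0,34,0],[52,5,0,34,0],[52,5,0,34,0]]]';python3 -m inch '[[[52,0,0,0,0],[52,0,0,-20,0],[52,0,0,-50,0],[52,0,0,-90,0],[60,0,0,-120,0],[60,0,0,-120,0],[60,0,0,-120,0],[60,0,0,-120,0]]]'
python3 - <<'E'
from h import *
im,d,K,W=shot('wrist'); P=cloud(d,K,W)
for r in rects(P,.05,.062,(.52,.63,.0,.4),200): print('clock',r)
im,d,K,W=shot('top'); P=cloud(d,K,W)
for r in rects(P,.03,.066,(.3,.69,-.35,-.1)): print(r)
go(.4453,-.3050,.15,1.571-.389)
E
```

```text
t: 40.9
eef_pos: [0.5676, 0.111, 0.0285]
tcp_rot: [-3.142, 0.0, 1.54]
force: [-0.4, 0.1, 0.4]
finger_gap: 0.573
t: 41.7
eef_pos: [0.5667, 0.1106, 0.1473]
tcp_rot: [-3.139, 0.001, 1.54]
force: [0.9, -0.9, -0.9]
finger_gap: 0.687
clock (array([572.5, 224.7]), array([47. , 40.2]), 88.8, np.int32(3899), np.float64(0.0559))
clock (array([571.3, 167.8]), array([49.1, 40.2]), 88.2, np.int32(3393), np.float64(0.0559))
clock (array([569.1, 109.8]), array([50.1, 40.2]), 89.1, np.int32(2898), np.float64(0.0559))
(array([ 444.1, -307.1]), array([51.1, 40.8]), 68.5, np.int32(258), np.float64(0.0425))
rows: dx -419.2 dy -108.4 dz -2.9 turn 0.358   now [0.5667 0.1107 0.1471] yaw 1.540 q7 -0.55 F [ 0.1  1.  -0.6] gap 0.689 t 41.8
```

```bash
python3 -m inch '[[[60,-40,-10,0,0.05],[60,-80,-20,0,0.1],[60,-125,-30,0,0.15],[60,-170,-42,0,0.2],[60,-215,-54,0,0.25],[60,-260,-66,0,0.3],[60,-305,-78,0,0.35],[60,-345,-90,0,0.358]]]'
python3 - <<'E'
from h import *
go(.4453,-.3050,.06,1.182)
E
```

```text
t: 42.6
eef_pos: [0.4655, -0.2331, 0.1477]
tcp_rot: [-3.14, 0.0, 1.18]
force: [0.5, 0.3, 0.4]
finger_gap: 0.692
rows: dx -74.2 dy 8.7 dz 87.7 turn -0.002   now [ 0.4655 -0.2331  0.1477] yaw 1.180 q7 -0.16 F [0.5 0.3 0.4] gap 0.692 t 42.6
```

```bash
python3 -m inch '[[[60,-35,4,0,0],[60,-74,8,0,0],[60,-74,8,0,0],[60,-74,8,30,0],[60,-74,8,60,0],[60,-74,8,87,0],[60,-74,8,87,0],[60,-74,8,87,0]]]'
python3 - <<'E'
from h import *
go(.4453,-.3050,.0145,1.182)
E
```

```text
t: 43.4
eef_pos: [0.4464, -0.3018, 0.0612]
tcp_rot: [-3.14, -0.001, 1.183]
force: [0.1, -0.4, 0.2]
finger_gap: 0.688
rows: dx -3.4 dy 0.2 dz 46.7 turn 0.001   now [ 0.4464 -0.3018  0.0612] yaw 1.183 q7 -0.08 F [ 0.1 -0.4  0.2] gap 0.688 t 43.4
```

```bash
python3 -m inch '[[[60,-3,0,20,0],[60,-3,0,40,0],[60,-3,0,46,0],[60,-3,0,46,0],[20,-3,0,46,0],[20,-3,0,46,0],[20,-3,0,46,0],[20,-3,0,46,0]]]'; python3 -m inch '[[[20,0,0,0,0],[20,0,0,-20,0],[20,0,0,-50,0],[20,0,0,-80,0],[20,0,0,-120,0],[20,0,0,-120,0],[20,0,0,-120,0],[20,0,0,-120,0]]]'
python3 - <<'E'
from h import *
go(.5660,.0525,.135,1.5395)
E
```

```text
t: 44.2
eef_pos: [0.445, -0.3053, 0.0161]
tcp_rot: [-3.142, 0.0, 1.182]
force: [-0.9, 0.6, 4.8]
finger_gap: 0.433
t: 45.0
eef_pos: [0.4441, -0.3048, 0.1343]
tcp_rot: [-3.139, -0.0, 1.182]
force: [0.2, 0.5, -0.8]
finger_gap: 0.432
rows: dx 376.9 dy -22.8 dz -0.7 turn -0.358   now [ 0.4441 -0.3048  0.1343] yaw 1.182 q7 -0.03 F [ 0.2  0.5 -0.8] gap 0.432 t 45.0
```

```bash
python3 -m inch '[[[20,42,-3,0,-0.05],[20,85,-6,0,-0.1],[20,130,-9,0,-0.15],[20,175,-12,0,-0.2],[20,220,-15,0,-0.25],[20,265,-18,0,-0.3],[20,310,-20,0,-0.34],[20,350,-22,0,-0.358]]]'
python3 - <<'E'
from h import *
go(.5660,.0525,.06,1.5395)
E
```

```text
t: 45.8
eef_pos: [0.5569, 0.0293, 0.1338]
tcp_rot: [-3.139, -0.001, 1.542]
force: [1.0, -0.5, -2.5]
finger_gap: 0.434
rows: dx 23.5 dy 8.4 dz 73.8 turn 0.003   now [0.5569 0.0293 0.1338] yaw 1.542 q7 -0.41 F [ 1.  -0.5 -2.5] gap 0.434 t 45.8
```

```bash
python3 -m inch '[[[20,12,4,0,0],[20,23,8,0,0],[20,23,8,0,0],[20,23,8,25,0],[20,23,8,50,0],[20,23,8,72,0],[20,23,8,72,0],[20,23,8,72,0]]]'
python3 - <<'E'
from h import *
go(.5660,.0525,.0285,1.5395)
E
```

```text
t: 46.6
eef_pos: [0.566, 0.0481, 0.0635]
tcp_rot: [-3.141, 0.001, 1.538]
force: [0.2, 0.1, -1.0]
finger_gap: 0.435
rows: dx 4.4 dy -0.2 dz 35.0 turn -0.002   now [0.566  0.0481 0.0635] yaw 1.538 q7 -0.51 F [ 0.2  0.1 -1. ] gap 0.435 t 46.6
```

```bash
python3 -m inch '[[[20,4,0,5,0],[20,4,0,15,0],[20,4,0,25,0],[20,4,0,34.5,0],[20,4,0,34.5,0],[52,4,0,34.5,0],[52,4,0,34.5,0],[52,4,0,34.5,0]]]';python3 -m inch '[[[52,0,0,0,0],[52,0,0,-20,0],[52,0,0,-50,0],[52,0,0,-90,0],[60,0,0,-140,0],[60,0,0,-180,0],[60,0,0,-210,0],[60,0,0,-210,0]]]'
python3 - <<'E'
from h import *
im,d,K,W=shot('wrist'); P=cloud(d,K,W); save(im,'w6')
for r in rects(P,.05,.062,(.52,.63,.0,.4),200): print('clock',r)
for r in rects(P,.045,.06,(.45,.53,.0,.4),200): print('front',r)
im,d,K,W=shot('top'); P=cloud(d,K,W)
for r in rects(P,.03,.07,(.3,.85,-.48,.4)): print(r)
go(.44,.169,.18,1.5395)
E
```

```text
t: 47.4
eef_pos: [0.5662, 0.0536, 0.0288]
tcp_rot: [-3.141, 0.0, 1.54]
force: [-0.2, 0.0, 1.0]
finger_gap: 0.572
t: 48.2
eef_pos: [0.569, 0.0546, 0.2441]
tcp_rot: [3.132, -0.001, 1.54]
force: [1.4, 0.4, 0.1]
finger_gap: 0.686
clock (array([572.3, 209.7]), array([17.5, 40. ]), 89.4, np.int32(792), np.float64(0.0555))
clock (array([571.4, 168.3]), array([50. , 40.4]), 88.2, np.int32(2081), np.float64(0.0558))
clock (array([569.2, 109.1]), array([49.2, 40.2]), 88.1, np.int32(1807), np.float64(0.0559))
clock (array([568.6,  54.3]), array([48.7, 39.7]), 87.6, np.int32(1601), np.float64(0.0559))
front (array([491., 113.]), array([218.4,  14.7]), 88.1, np.int32(3080), np.float64(0.0518))
(array([628.2, -35.9]), array([46.7,  1.9]), 87.3, np.int32(34), np.float64(0.0513))
(array([ 554.5, -414.7]), array([61.6, 61.9]), 71.1, np.int32(447), np.float64(0.0469))
(array([574. , 282.2]), array([51.3, 41.4]), 88.6, np.int32(267), np.float64(0.0556))
(array([571.5, 222.6]), array([39.8, 48.7]), 0.1, np.int32(259), np.float64(0.0556))
(array([571.4, 165.1]), array([50.2, 41.5]), 88.0, np.int32(262), np.float64(0.0557))
(array([567. , 120.7]), array([20.4, 36.9]), 89.6, np.int32(89), np.float64(0.0566))
(array([494. , 206.7]), array([262.9,  14.6]), 88.1, np.int32(460), np.float64(0.0516))
rows: dx 111.5 dy -129.8 dz 59.4 turn 0.000   now [0.5663 0.0535 0.2394] yaw 1.540 q7 -0.39 F [ 0.5  0.8 -0.2] gap 0.692 t 48.3
```

View pics/w6.png

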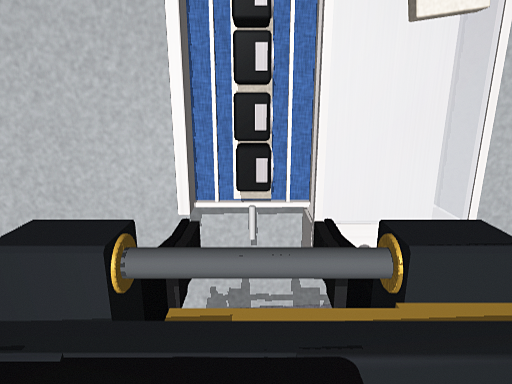

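All five clocks stand in one row on the strip with their label and dial sides towards +x, at 54 to 59 mm pitch and within about 1.5° of square. Next I push the tray home, with the jaws turned parallel to the front so the gripper body stays clear of the case top and cards.

```bash
python3 -m inch '[[[40,15,-17,0,-0.14],[40,30,-34,0,-0.28],[40,45,-51,0,-0.42],[40,60,-68,0,-0.56],[40,75,-85,0,-0.7],[40,90,-102,0,-0.84],[40,105,-119,0,-0.98],[40,114,-135,0,-1.12]]]'; python3 -m inch '[[[40,0,0,0,-0.14],[40,0,0,0,-0.28],[40,0,0,0,-0.42],[40,0,0,0,-0.45],[40,0,0,0,-0.45],[40,0,0,0,-0.45],[40,0,0,0,-0.45],[40,0,0,0,-0.45]]]'
python3 - <<'E'
from h import *
go(.435,.172,.022,np.pi-.031)
E
```

```text
t: 49.1
eef_pos: [0.433, 0.1724, 0.2374]
tcp_rot: [-3.14, -0.003, 2.667]
force: [0.1, 0.4, 0.3]
finger_gap: 0.459
t: 49.9
eef_pos: [0.4349, 0.1718, 0.239]
tcp_rot: [-3.141, 0.0, 3.109]
force: [-0.4, 0.2, -0.2]
finger_gap: 0.458
rows: dx -0.1 dy 0.2 dz 217.0 turn -0.001   now [0.4349 0.1718 0.239 ] yaw 3.109 q7 0.87 F [-0.4  0.2 -0.2] gap 0.458 t 49.9
```

```bash
python3 -m inch '[[[40,0,0,40,0],[40,0,0,80,0],[40,0,0,120,0],[40,0,0,160,0],[40,0,0,190,0],[40,0,0,205,0],[40,0,0,213,0],[40,0,0,213,0]]]'; python3 -m inch '[[[40,-6,0,0,0],[40,-12,0,0,0],[40,-18,0,0,0],[40,-24,0,0,0],[40,-28,0,0,0],[40,-32,0,0,0],[40,-35,0,0,0],[40,-37,0,0,0]]]'; python3 -m inch '[[[40,-1,0,0,0],[40,-2,0,0,0],[40,-3,0,0,0],[40,-4,0,0,0],[40,-6,0,0,0],[40,-8,0,0,0],[40,-10,0,0,0],[40,-12,0,0,0]]]'
python3 - <<'E'
from h import *
go(.600,.168,.022,np.pi-.031)
E
```

```text
t: 50.7
eef_pos: [0.4347, 0.1718, 0.0255]
tcp_rot: [-3.141, -0.001, 3.11]
force: [-0.5, 0.3, 0.0]
finger_gap: 0.458
t: 51.5
eef_pos: [0.4722, 0.1706, 0.026]
tcp_rot: [-3.142, -0.0, 3.11]
force: [0.4, 0.1, 0.2]
finger_gap: 0.463
t: 52.3
eef_pos: [0.4839, 0.1702, 0.026]
tcp_rot: [-3.141, -0.0, 3.11]
force: [-3.7, 0.3, 0.9]
finger_gap: 0.459
rows: dx -116.1 dy 1.4 dz 4.0 turn -0.001   now [0.4839 0.1702 0.026 ] yaw 3.110 q7 0.58 F [-3.7  0.3  0.9] gap 0.459 t 52.3
```

Contact, with about 3.7 N on the face. I keep pushing smoothly.

```bash
python3 -m inch '[[[40,-2,0,0,0],[40,-5,0,0,0],[40,-8,0,0,0],[40,-12,0,0,0],[40,-16,0,0,0],[40,-20,0,0,0],[40,-24,0,0,0],[40,-28,0,0,0]]]'; python3 -m inch '[[[40,-4,0,0,0],[40,-8,0,0,0],[40,-12,0,0,0],[40,-16,0,0,0],[40,-20,0,0,0],[40,-24,0,0,0],[40,-28,0,0,0],[40,-32,0,0,0]]]';python3 -m inch '[[[40,-4,0,0,0],[40,-8,0,0,0],[40,-12,0,0,0],[40,-16,0,0,0],[40,-20,0,0,0],[40,-24,0,0,0],[40,-28,0,0,0],[40,-32,0,0,0]]]'
python3 - <<'E'
from h import *
go(.615,.168,.022,np.pi-.031)
im,d,K,W=shot('top'); P=cloud(d,K,W); save(im,'t7')
for r in rects(P,.03,.066,(.3,.85,-.1,.4)): print(r)
E
```

```text
t: 53.1
eef_pos: [0.5121, 0.1693, 0.026]
tcp_rot: [-3.141, -0.0, 3.11]
force: [-3.5, 0.8, 0.9]
finger_gap: 0.46
t: 53.9
eef_pos: [0.5441, 0.1683, 0.026]
tcp_rot: [-3.141, -0.0, 3.11]
force: [-4.6, 0.7, 0.4]
finger_gap: 0.46
t: 54.7
eef_pos: [0.5759, 0.1673, 0.026]
tcp_rot: [-3.141, -0.001, 3.11]
force: [-5.6, 1.0, 1.5]
finger_gap: 0.457
rows: dx -39.1 dy 1.9 dz 4.0 turn -0.001   now [0.5759 0.1673 0.026 ] yaw 3.110 q7 0.68 F [-5.6  1.   1.5] gap 0.457 t 54.7
(array([627.7, -34.4]), array([49.3,  2.9]), 86.4, np.int32(37), np.float64(0.0495))
(array([597.6, 304.8]), array([59.2, 12.9]), 88.5, np.int32(112), np.float64(0.0516))
(array([589.,  35.]), array([71.6, 13.5]), 88.1, np.int32(149), np.float64(0.0521))
```

```bash
python3 -m inch '[[[40,-4,0,0,0],[40,-8,0,0,0],[40,-12,0,0,0],[40,-16,0,0,0],[40,-20,0,0,0],[40,-23,0,0,0],[40,-26,0,0,0],[40,-28,0,0,0]]]'; python3 -m inch '[[[40,-1,0,0,0],[40,-2,0,0,0],[40,-3,0,0,0],[40,-4,0,0,0],[40,-5,0,0,0],[40,-6,0,0,0],[40,-7,0,0,0],[40,-7,0,0,0]]]'; python3 -m inch '[[[40,-0.5,0,0,0],[40,-1,0,0,0],[40,-1.5,0,0,0],[40,-2,0,0,0],[40,-2,0,0,0],[40,-2,0,0,0],[40,-2,0,0,0],[40,-2,0,0,0]]]'
```

```text
t: 55.55
eef_pos: [0.5971, 0.1666, 0.0259]
tcp_rot: [-3.137, -0.013, 3.111]
force: [-22.4, -1.5, 15.5]
finger_gap: 0.459
t: 56.35
eef_pos: [0.6108, 0.1662, 0.0259]
tcp_rot: [-3.141, -0.0, 3.11]
force: [-4.9, -0.1, -0.4]
finger_gap: 0.462
t: 57.15
eef_pos: [0.6127, 0.1661, 0.0259]
tcp_rot: [-3.141, -0.001, 3.11]
force: [-4.6, -0.1, -0.2]
finger_gap: 0.459
```

```bash
python3 -m inch '[[[40,-0.5,0,0,0],[40,-1,0,0,0],[40,-1.5,0,0,0],[40,-2,0,0,0],[40,-2,0,0,0],[40,-2,0,0,0],[40,-2,0,0,0],[40,-2,0,0,0]]]'
python3 - <<'E'
from h import *
go(.615,.168,.022,np.pi-.031)
im,d,K,W=shot('top'); P=cloud(d,K,W); save(im,'t8')
for r in rects(P,.03,.066,(.3,.85,-.1,.4)): print(r)
E
```

```text
t: 57.95
eef_pos: [0.6146, 0.1661, 0.0259]
tcp_rot: [-3.141, -0.001, 3.11]
force: [-5.1, 1.1, -0.0]
finger_gap: 0.461
rows: dx -0.3 dy 1.9 dz 3.9 turn -0.001   now [0.6146 0.1661 0.0259] yaw 3.110 q7 0.72 F [-5.1  1.1 -0. ] gap 0.461 t 58.0
(array([636. , 307.1]), array([63.5, 11.9]), 88.5, np.int32(108), np.float64(0.0512))
(array([627. ,  34.2]), array([71.9, 12.4]), 88.3, np.int32(131), np.float64(0.0517))
(array([628.3, -34.6]), array([49.4,  2.6]), 85.9, np.int32(34), np.float64(0.0499))
```

```bash
python3 -m inch '[[[40,-0.5,0,0,0],[40,-1,0,0,0],[40,-1.5,0,0,0],[40,-2,0,0,0],[40,-2,0,0,0],[40,-2,0,0,0],[40,-2,0,0,0],[40,-2,0,0,0]]]'; python3 -m inch '[[[40,1,0,0,0],[40,2,0,0,0],[40,3,0,0,0],[40,4,0,0,0],[40,6,0,0,0],[40,8,0,0,0],[40,10,0,0,0],[40,12,0,0,0]]]'
python3 - <<'E'
from h import *
go(.615,.168,.022,np.pi-.031)
im,d,K,W=shot('top'); P=cloud(d,K,W)
for r in rects(P,.03,.066,(.3,.85,-.1,.4)): print(r)
E
```

```text
t: 58.8
eef_pos: [0.6153, 0.166, 0.0259]
tcp_rot: [-3.141, -0.003, 3.11]
force: [-8.9, 0.8, 2.4]
finger_gap: 0.459
t: 59.6
eef_pos: [0.6069, 0.1658, 0.0267]
tcp_rot: [3.141, 0.004, 3.109]
force: [-0.7, 0.0, -0.1]
finger_gap: 0.46
rows: dx -8.0 dy 2.4 dz 4.7 turn -0.002   now [0.6069 0.1658 0.0267] yaw 3.109 q7 0.71 F [-0.7  0.  -0.1] gap 0.460 t 59.6
(array([631.9, 308.2]), array([65. , 19.1]), 82.3, np.int32(128), np.float64(0.0515))
(array([628.1, -34.6]), array([49.4,  3. ]), 85.5, np.int32(36), np.float64(0.0494))
(array([621.9,  34.4]), array([72.6, 14.9]), 85.7, np.int32(145), np.float64(0.0518))
```

```bash
python3 -m inch '[[[40,15,0,0,0],[40,35,0,0,0],[40,60,0,-10,0],[40,80,0,-50,0],[40,90,0,-90,0],[40,90,0,-130,0],[40,90,0,-170,0],[40,90,0,-170,0]]]';  python3 -m inch '[[[40,20,-40,0,0],[40,20,-80,0,0],[40,20,-120,0,0],[40,20,-160,0,0],[40,20,-200,0,0],[40,20,-240,0,0],[40,20,-280,0,0],[40,20,-320,0,0]]]'
python3 - <<'E'
from h import *
im,d,K,W=shot('top'); P=cloud(d,K,W); a=im[105:230,135:440]
for n,lo,hi,b in [('front',.035,.062,(.55,.66,0,.4)),('pin',.06,.1,(.5,.6,-.48,-.35)),('case',.068,.12,(.5,.9,-.15,.45)),('cards',.09,.12,(.6,.9,.1,.4))]:
    print(n,rects(P,lo,hi,b,8))
im,d,K,W=shot('scene'); b=im[150:320,150:340]
A=cv2.resize(a,(760,311),interpolation=cv2.INTER_CUBIC); save(A,'t9'); save(cv2.resize(b,(640,573),interpolation=cv2.INTER_CUBIC),'s9')
for n in ['pliers','loupe','cards','clock1']:
    for c in ('top','scene'):
        print(c,n,[(round(r['p'],2),np.round(r['extent']).tolist()) for r in cams.boxes_of(c,n) if r['p']>.3])
E
```

```text
t: 60.45
eef_pos: [0.519, 0.1711, 0.2023]
tcp_rot: [3.138, 0.013, 3.109]
force: [0.7, -0.7, -0.5]
finger_gap: 0.457
t: 61.25
eef_pos: [0.4848, -0.1524, 0.196]
tcp_rot: [-3.14, 0.001, 3.109]
force: [1.2, 1.4, -0.1]
finger_gap: 0.462
front [(array([626.4, 170.6]), array([338.7,  19. ]), 87.3, np.int32(657), np.float64(0.0519))]
pin [(array([ 553.1, -414.6]), array([17.8, 18.8]), 60.6, np.int32(58), np.float64(0.0791))]
case [(array([719.1, 138. ]), array([401.7, 172.1]), 88.1, np.int32(8421), np.float64(0.0796))]
cards [(array([737.8, 234. ]), array([64.5, 89.1]), 6.3, np.int32(703), np.float64(0.0966))]
top pliers [(0.58, [397.0, 141.0, 415.0, 178.0]), (0.41, [152.0, 178.0, 272.0, 185.0])]
scene pliers [(0.5, [127.0, 137.0, 159.0, 154.0])]
top loupe [(0.49, [108.0, 271.0, 123.0, 280.0])]
scene loupe [(0.68, [408.0, 225.0, 420.0, 243.0])]
top cards [(0.66, [169.0, 128.0, 203.0, 158.0])]
scene cards [(0.61, [240.0, 229.0, 283.0, 262.0])]
top clock1 []
scene clock1 []
```

View pics/t9.png

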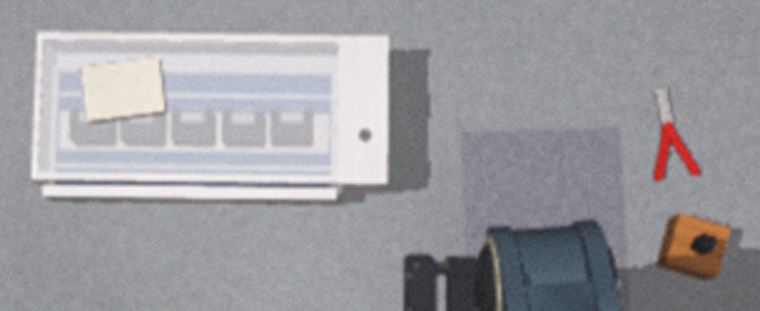

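View pics/s9.png

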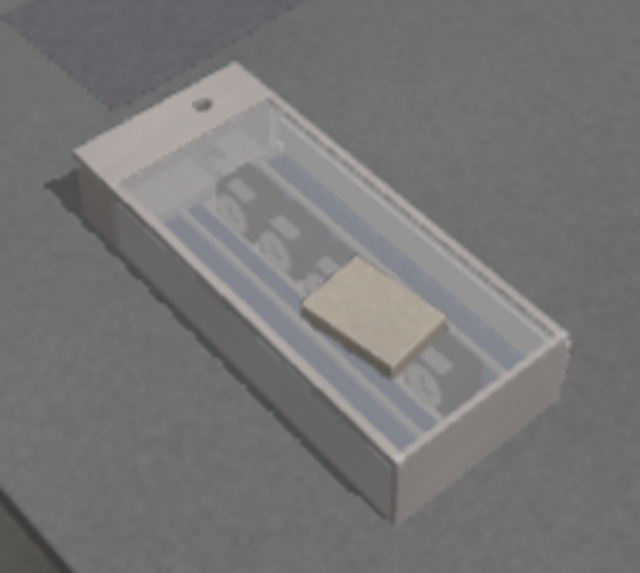

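The top and scene views show the tray shut, five clocks under the glass with dials towards the customers, the pin in its holder, and the cards, pliers and loupe where they were. The tray jerked when it rode over the catch, so I take a closer look at the row from above.

```bash
python3 -m inch '[[[40,-10,10,-40,0],[40,-30,40,-80,0],[40,-60,70,-110,0],[40,-90,100,-110,0],[40,-120,130,-110,0],[40,-150,160,-110,0],[40,-180,190,-110,0],[40,-210,220,-110,0]]]';  python3 -m inch '[[[40,-30,30,0,0],[40,-60,60,0,0],[40,-95,95,0,0],[40,-105,105,0,0],[40,-105,105,0,0],[40,-105,105,0,0],[40,-105,105,0,0],[40,-105,105,0,0]]]'
python3 - <<'E'
from h import *
go(.8,.17,.3,np.pi-.031)
im,d,K,W=shot('wrist'); save(im,'w10'); np.savez('w10.npz',K=K,W=W,d=d)
E
```

```text
t: 62.55
eef_pos: [0.7027, 0.0652, 0.3058]
tcp_rot: [-3.141, -0.0, 3.111]
force: [0.5, 0.1, -0.5]
finger_gap: 0.46
t: 63.35
eef_pos: [0.8098, 0.1631, 0.3071]
tcp_rot: [-3.141, 0.001, 3.108]
force: [-0.2, -0.0, 0.5]
finger_gap: 0.46
rows: dx 10.0 dy 6.5 dz 7.1 turn -0.003   now [0.8098 0.1631 0.3071] yaw 3.108 q7 1.03 F [-0.2 -0.   0.5] gap 0.460 t 63.4
```

View pics/w10.png

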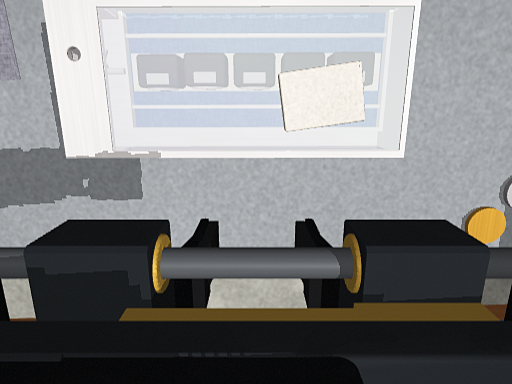

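Run:
```python
from h import *
f=np.load('w10.npz'); K,W=f['K'],f['W']; im=cv2.imread('pics/w10.png'); S=4; u0,v0=100,0
a=cv2.resize(im[0:140,100:300],None,fx=S,fy=S,interpolation=cv2.INTER_CUBIC)
g=cv2.cvtColor(im,cv2.COLOR_BGR2GRAY)
for u in (145,160,175,195,205,215,243,255,265): print(u, g[44:112,u].tolist())
def px(p):
    q=np.linalg.inv(W)@np.append(p,1); q=K@q[:3]; return q[:2]/q[2]
ex=np.array([.9995,-.031,0]); ey=np.array([.031,.9995,0]); c=np.array([.5699,.169,.014])+.135*ex
for s in (-116,-58,0):
    for z in (0,.042):
        pts=[px(c+ex*sx*.019+ey*(s/1e3+sy*.025)+[0,0,z]) for sx,sy in((-1,-1),(1,-1),(1,1),(-1,1))]
        print(s,z,np.round(pts,1).tolist())
print('strip edges',[np.round(px(c+ex*e-ey*.058),1) for e in (-.023,.023,)],'rails',[np.round(px(c+ex*e-ey*.058+[0,0,.008]),1) for e in (-.041,.041)])
cv2.imwrite('pics/w10c.png',a)
```

```text
145 [213, 212, 211, 208, 208, 209, 208, 207, 207, 218, 208, 191, 195, 196, 197, 197, 195, 196, 196, 196, 195, 197, 195, 198, 196, 196, 196, 195, 193, 194, 194, 193, 192, 193, 194, 192, 194, 192, 194, 195, 194, 193, 191, 195, 231, 240, 237, 223, 205, 205, 206, 208, 208, 209, 209, 209, 209, 208, 206, 205, 211, 231, 237, 237, 224, 204, 209, 208]
160 [212, 212, 212, 210, 211, 212, 211, 211, 212, 214, 202, 194, 197, 197, 197, 198, 197, 196, 198, 197, 197, 197, 196, 196, 197, 195, 195, 195, 191, 219, 233, 230, 230, 229, 230, 230, 230, 229, 231, 230, 209, 190, 188, 209, 230, 230, 219, 208, 209, 208, 208, 210, 211, 211, 211, 210, 208, 209, 209, 209, 213, 232, 238, 239, 227, 207, 209, 209]
175 [211, 211, 210, 207, 209, 210, 210, 212, 211, 222, 210, 192, 195, 197, 198, 198, 198, 197, 197, 198, 198, 196, 197, 197, 197, 198, 197, 197, 197, 198, 197, 198, 196, 197, 196, 196, 196, 196, 195, 197, 195, 192, 191, 193, 210, 220, 223, 217, 210, 210, 210, 210, 209, 210, 212, 212, 212, 210, 208, 207, 213, 233, 239, 240, 227, 207, 211, 211]
195 [210, 208, 209, 209, 209, 210, 211, 213, 204, 196, 195, 199, 
[... 1828 characters left out ...]
, 219, 219, 220, 219, 219, 214, 202, 195, 192, 202, 219, 228, 234, 234, 220, 211, 215, 214, 215, 215, 213, 213, 212, 213, 211, 210, 208, 221, 237, 241, 239, 225, 211, 213, 212]
-116 0 [[145.7, 57.5], [148.2, 88.3], [186.2, 88.2], [184.5, 57.3]]
-116 0.042 [[134.0, 52.9], [137.1, 87.0], [178.9, 86.9], [176.9, 52.7]]
-58 0 [[190.7, 57.3], [192.3, 88.2], [230.3, 88.0], [229.6, 57.2]]
-58 0.042 [[183.8, 52.7], [185.6, 86.8], [227.5, 86.7], [226.7, 52.6]]
0 0 [[235.8, 57.2], [236.4, 88.0], [274.4, 87.9], [274.7, 57.0]]
0 0.042 [[233.6, 52.5], [234.2, 86.7], [276.2, 86.6], [276.6, 52.4]]
strip edges [array([210. ,  53.9]), array([211.4,  91.3])] rails [array([208.6,  37.6]), array([211.1, 105.4])]
```

View pics/w10c.png

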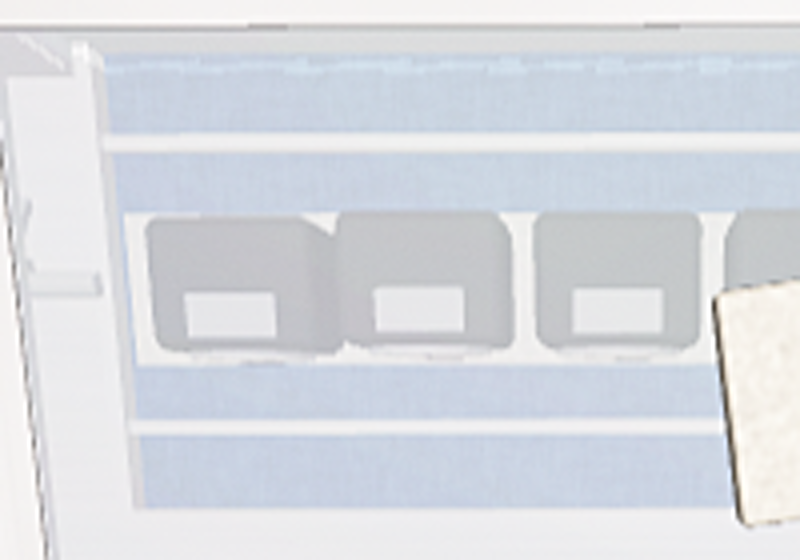

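The close view agrees with the prediction: clock tops span rows 52 to 87, against 52.6 to 86.8 expected, so the visible clocks are centred on the strip to about 1 mm. They are square with small gaps. I am handing in.

```bash
python3 -c "
from h import *
print(hand_in())"
```

```text
the job is handed in; nothing more can be done
None
```

I stocked the case as asked and handed the job in at about 63 s of the 210 s allowed. The hand-in gave no verdict, so these results are my own checks.

**What I did:** I took the pin, pushed it through the access hole so the tray sprang out, and put it back in the holder. I then stood all five clocks on the strip and pushed the tray to its end stop, where it caught.

**Final checks:**
- **Tray:** the front panel is back where it started (x 626.4 mm against 626.3 mm at the start) and stayed there once the gripper backed off.
- **Clocks:** measured on the open tray, neighbours' middles were 55–59 mm apart and each clock was square within about 1.5°. After shutting, the three clocks nearest the lock box show within about 1–2 mm of the centre line. The dials I can see through the glass face the customers.
- **Pin:** upright and centred in the holder, with its top at 79 mm.
- **Bystanders:** the cards, pliers and loupe have not visibly moved.

**What was less certain:**
- **Force on the catch:** the push read about 22 N sideways and 15 N vertically for a moment, against the 15 N in the description. It fell back to about 5 N once past.
- **Covered clocks:** the two clocks at the other end are partly hidden by the cards. I checked them closely before shutting, but only in the wider camera views afterwards.
- **Clock finder:** it no longer finds any clocks now that they are under the glass, so I judged the shut row from the pictures.

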